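Otoscope from its upright well to the flat cradle, by way of a sloping rest

ROBOT

A 7-joint arm with a two-finger parallel gripper is mounted at the origin on the work surface; the furniture and walls round the work are solid. World frame = base frame: x ahead of the robot, y to its left, z up, the work surface at z = 0. Lengths are in m, angles in rad, forces in N, time in s.
With the tool pointing down it reaches from about 0.4 to 0.85 m from the base axis. Payload 4.5 kg.
Tool frame: the origin (TCP) lies at the very end of the fingers, on their centre line; the grasp point (between the pads) lies arm.grip_depth behind it (arm.grip_depth is the distance from the TCP to the grasp point, in m); z points along the fingers, y is the direction in which the jaws open and shut (so a half turn about z gives the same grasp; the last joint's range is limited). The gripper opens to 88 mm and grips with 3 to 60 N. Pads are 18 mm wide; open, the fingers measure 123 mm over their backs; the gripper's body (75 mm by 187 mm) begins 45 mm behind the grasp point.
Start: joints at [1.149, 0.689, -0.195, 1.565, 0.157, 0.902, -0.215], TCP at [0.275, -0.561, 0.209] pointing down, gripper open.
Joint ranges: [-3.01, 3.01], [-0.46, 2.08], [-1.47, 1.51], [0.13, 2.56], [-1, 4.14], [0.04, 2.09], [-2.66, 2.66]. Speed limits (rad/s): [2.57, 2.57, 3.14, 3.14, 3.14, 3.14, 3.14].

INTERFACE

Orientations are given as a unit quaternion [x, y, z, w].
In Python, from station import sensors, eyes, arm, spot_in, outline_of, mark_of gives the robot as it stands. The module is installed in compiled form; this text tells all that it offers.
- The arm moves only by the tool arm_command, never from a script. Its argument "moves" is text: rows parted by semicolons, each of 6 numbers parted by spaces: the shift along the tool's x, y, z in m, then the turn, a rotation vector about the tool's x, y, z in rad. In form: dx dy dz rx ry rz; .... A call has exactly 5 rows; each row is the pose to reach, as a shift and turn from the pose measured when the call began, along the tool's axes at that moment; what a row does not reach only later rows make up. A row lasts 1/10 s, in which the tool goes at most 50 mm and 8.59 degrees, less where a joint would pass 70% of its speed; a pose out of reach is approached as far as the arm can. A call with a gripper value outside its range is refused whole. "gripper" is the closure, from -1 (fully open) to 1 (shut), set as the call begins (left out, the last holds). The fingers move at their own pace and stop on an object; "newtons" is the grip in N (left out, the last holds). Time passes only in rows, so rows that repeat a pose let the fingers close, or fill a call up. It gives the time, the measured TCP pose, the force and the opening at its end, in the units of the state.
- sensors.get_obs(): the state, without advancing time (a new reading comes with each control period).
- eyes.get_image(name): name is "side" or "top"; returns the picture (400x640x3 uint8, blue, green, red); there is no depth.
- eyes.get_calibration(name): a dict with "fx", "fy", "cx", "cy" (pixels), "R" (3x3) and "t" (3): a world point X has camera coordinates R X + t. Camera axes: x right, y down, z forward; pixel columns grow to the right and rows downward; lengths in m; the calibration is good to about 2 mm. A picture is of the moment at which its call begins. get_calibration takes no time and is no camera call.
- arm.job_done(): hands the job in, once; it reports no verdict.
Trained networks look in the newest picture that a camera, given by its name, has taken for a name from the list of things; names that differ only in an ending like _2 or _b are one class to them, and where a whole thing is asked for, a point or a joint stands for the part that bears it (a point fixed in the world has none). Each returns a list of dicts, best first, with "confidence" (0 to 1); they miss things now and then, are a little off and sometimes report something else, mostly with a low value. They report only what shows in the picture. A call takes as long as a camera call.
- spot_in(camera, label): "extent" ([left, top, right, bottom] in pixels, round what is visible of it).
- outline_of(camera, label): "pixels" (400x640 bool, what is visible of it) and "extent" ([left, top, right, bottom] in pixels, round what is visible of it).
- mark_of(camera, label): "pixel" ([column, row] in pixels: a listed point, or the origin of a listed thing).
The state is a dict: "t": time; "joints": joint angles; "qd": joint speeds; "tau": joint torques, N m; "eef_pos": TCP position; "tcp_rot": TCP orientation; "contact_force": force on the tool from outside, world axes, zero at the start; "wrist_torque": the same for the moment, N m; "grip_width": finger opening in m.
Only numpy, scipy, OpenCV 4.12 (cv2) and the standard library are available. Lean on these libraries where they do the work, as an engineer would, in place of code of your own. Each camera call takes 0.05 s, during which the arm holds its last target.

TASK

Take the otoscope (the instrument with the side cone on its head) out of the two-well stand, set it down on the sloping rest with its foot at the end plate, and let go of it. Then take it again by the handle and lay it gently in the flat cradle, foot at the end plate and the cone pointing up, and let go. Leave the ophthalmoscope in its well and the other things where they are.

Things in the scene. Friction and masses are not known exactly. Their poses are not given: they have to be found in the camera images.
- otoscope: Otoscope, 165 mm, 0.19 kg: black round handle, 30.4 mm diameter, 0 to 111 mm above its foot; neck to 129 mm; head 128 to 164 mm, 30 mm thick along y, 34 mm along x; a cone stands out on the +x side to 43 mm from the axis, 134 to 158 mm above the foot. Balances about 76 mm above its foot. Origin: centre of foot; z up the handle to the head, x = cone. Starts upright in either well, loosely.
- ophthalmoscope: Ophthalmoscope, 209 mm long, 0.21 kg, in the other well, to be left there: black round handle with a slim neck and a flat oval head without a side cone. Origin: centre of its foot, z up the handle.
- stand: Fixed grey stand, 76 x 196 x 12 mm base with two black round wells 120 mm apart along its y axis (at y = -60 and +60 mm). Well: inside diameter about 35 mm, floor 16 mm and rim 70 mm above the bench, so 54 mm of a handle is inside. Origin: centre of its underside.
- rest: Fixed aluminium sloping rest, base 160 x 70 mm, at most 135 mm high. A handle lies on it at 45 degrees, foot low, head high, in two black V saddles, 12 mm thick (centred 22 and 102 mm from the foot, 68 mm gap between them for fingers, rail 34 mm under the handle axis); a 46 mm wide end plate closes the foot end. Origin: centre of underside; x points level from foot end to head end; z up.
- rest_foot (a point): Where the centre of the handle's foot belongs on the sloping rest (52 mm above the bench, 1.5 mm off the end plate). Axes are those of the rest.
- rest_neck (a point): The point on the axis of the handle lying in the sloping rest that is 110 mm from the foot, up the 45 degree slope.
- cradle: Fixed aluminium flat cradle, base 160 x 70 x 9 mm. A handle lies level in it, in two black V saddles, 12 mm thick (centred 22 and 102 mm from the foot, 68 mm gap between them for fingers, rail 34 mm under the handle axis); a 46 mm wide end plate closes the foot end. Origin: centre of underside; x points from foot end to head end; z up.
- cradle_foot (a point): Where the centre of the handle's foot belongs in the flat cradle (50 mm above the bench, 1.5 mm off the end plate). Axes are those of the cradle.
- cradle_neck (a point): The point on the axis of the handle lying in the cradle that is 110 mm from the foot, also 50 mm above the bench.
- oto_foot (a point): Centre of the otoscope's foot (its origin). At the start the cone points to the robot's left, within about 35 degrees.
- oto_neck (a point): Point on the axis of the otoscope's handle 110 mm above its foot, just under the neck.
- tape_roll: Bystander: roll of tape, 96 mm across, 25 mm high, lying flat; origin centre of underside.
- white_pot: Bystander: specimen pot with white screw lid, 46 mm across, 56 mm high; origin centre of underside.
- lens_cap: Bystander: flat black cap, 43 mm across, 13 mm high; origin centre of underside.
- spare_lens: Bystander: black lens, 47 mm across, 19 mm high; origin centre of underside.
- cotton_pot: Bystander: clear pot of cotton buds with lid, 67 mm across, 94 mm high; origin centre of underside.
- fine_forceps: Bystander: steel forceps, 127 mm long, lying flat along its y; origin centre of underside.

How it is judged:
By the outcome, as a careful person would: the job done as asked, in the order asked, and still so for the second after the job is handed in, with the robot touching nothing.
It also fails if it takes over 61 s, if anything falls off the work surface, if the arm or the gripper's body presses on something with over 40 N, if the wrist force passes 120 N, or if a joint passes its speed limit or range.

## Working session

There is one attempt and no reset: what is moved stays moved. The work goes in short steps, Python scripts to look and compute and a tool call to move; the robot and the scene stay as the last step left them, time stands still between calls to the robot, and variables do not carry over. Pictures are saved under pics/ and viewed, and the job is handed in when it is done.

Besides the shell and the picture viewer there is one more tool, called after ">>>" as name(argument=value, ...), one argument or row to a line, values as JSON. arm_command: Moves the arm, as the interface text tells. Its arguments: {"type":"object","properties":{"moves":{"type":"string"},"gripper":{"type":"number"},"newtons":{"type":"number"}},"required":["moves"]}

```bash
mkdir -p pics; ls
python3 - <<'E'
from station import sensors, eyes, arm, spot_in, outline_of, mark_of
import cv2, numpy as np
o=sensors.get_obs(); print(o); print(arm.grip_depth)
for n in("side","top"):
    cv2.imwrite(f"pics/{n}0.png",eyes.get_image(n)); c=eyes.get_calibration(n); print(n,c)
E
```

```text
pics
{'t': 0.0, 'joints': array([ 1.14881392,  0.69000854, -0.19452368,  1.56634953,  0.15727272,
        0.902482  , -0.21511173]), 'qd': array([-0.00198201,  0.00163128,  0.00073569,  0.00041243,  0.00052025,
        0.00044022, -0.00067214]), 'tau': array([ 1.68858105e-04, -5.27564156e+01, -1.26668505e+00, -1.53431028e+01,
       -5.25977416e-02,  6.47921377e-03,  1.33085182e-04]), 'eef_pos': array([ 0.27476298, -0.56059467,  0.20829353]), 'tcp_rot': array([ 9.74137348e-01,  2.25954783e-01, -2.59828456e-04, -8.92083089e-04]), 'contact_force': array([0.01090574, 0.03068351, 0.16617833]), 'wrist_torque': array([ 0.01427627,  0.00568239, -0.0327792 ]), 'grip_width': 0.08838294783732727}
0.0187
side {'fx': 407.17164419134366, 'fy': 407.17164419134366, 'cx': 318.976022007616, 'cy': 200.25301321331168, 'R': array([[ 0.86953255, -0.49334967,  0.02278687],
       [-0.27673516, -0.52492483, -0.8049047 ],
       [ 0.40906086,  0.69358491, -0.59296643]]), 't': array([-0.42301405,  0.25032028,  1.18678644])}
top {'fx': 496.5760762655334, 'fy': 496.5760762655334, 'cx': 316.67413389266096, 'cy': 204.1791701240201, 'R': array([[-0.02307663, -0.99971827,  0.00555459],
       [-0.99514928,  0.02243898, -0.09578315],
       [ 0.09563153, -0.007738  , -0.99538673]]), 't': array([0.03177546, 0.5017109 , 1.42758657])}
```

View pics/side0.png

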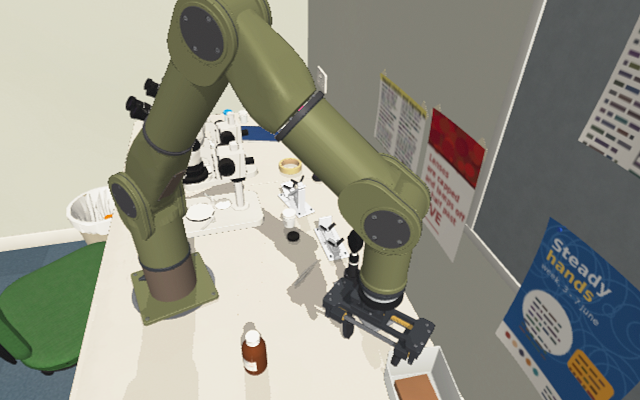

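View pics/top0.png

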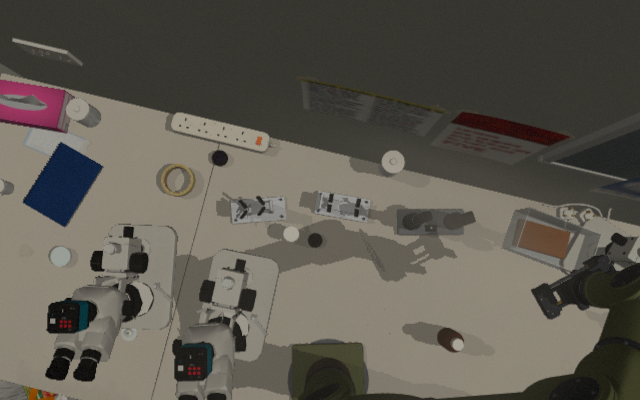

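The side view shows the arm hiding part of the stand. In the top view the stand is at about (430,221), with the two fixtures at (343,206) and (258,209). Next I run the networks.

```bash
cat > h.py <<'E'
from station import sensors, eyes, arm, spot_in, outline_of, mark_of
import cv2, numpy as np
from scipy.spatial.transform import Rotation as Ro
def cal(n): return eyes.get_calibration(n)
def ray(n,px):
    c=cal(n);R=c["R"];t=c["t"]
    d=R.T@np.array([(px[0]-c["cx"])/c["fx"],(px[1]-c["cy"])/c["fy"],1.]);return -R.T@t,d
def atz(n,px,z):
    o,d=ray(n,px);return o+d*(z-o[2])/d[2]
def proj(n,X):
    c=cal(n);p=c["R"]@np.asarray(X)+c["t"];return np.array([c["fx"]*p[0]/p[2]+c["cx"],c["fy"]*p[1]/p[2]+c["cy"]])
def tri(p1,n1,p2,n2):
    o1,d1=ray(n1,p1);o2,d2=ray(n2,p2);A=np.stack([d1,-d2],1)
    s=np.linalg.lstsq(A,o2-o1,rcond=None)[0];a=o1+s[0]*d1;b=o2+s[1]*d2;return (a+b)/2,np.linalg.norm(a-b)
E
python3 - <<'E'
from h import *
zs=dict(stand=0,rest=0,rest_foot=.052,rest_neck=.13,cradle=0,cradle_foot=.05,cradle_neck=.05,oto_foot=.016,oto_neck=.126,otoscope=.016,ophthalmoscope=.016)
for cam in("top","side"):
  eyes.get_image(cam)
  for l,z in zs.items():
    r=mark_of(cam,l)[:2]
    for q in r: print(cam,l,np.round(q["pixel"],1),round(q["confidence"],2),np.round(atz(cam,q["pixel"],z),4))
im=cv2.imread("pics/top0.png");cv2.imwrite("pics/top0z.png",cv2.resize(im[170:260,210:490],None,fx=2.85,fy=2.85,interpolation=cv2.INTER_CUBIC))
im=cv2.imread("pics/side0.png");cv2.imwrite("pics/side0z.png",cv2.resize(im[150:350,250:400],None,fx=3,fy=3,interpolation=cv2.INTER_CUBIC))
print(sensors.get_obs()["t"])
E
```

```text
top stand [430.9 223.2] 0.86 [ 0.4403 -0.3171  0.    ]
top rest [261.4 210.9] 0.58 [0.4883 0.1845 0.    ]
top rest [235.2 212.4] 0.29 [0.4856 0.2622 0.    ]
top rest_foot [237.1 207.2] 0.91 [0.4961 0.2485 0.052 ]
top rest_neck [258.4 205.7] 0.8 [0.4915 0.1789 0.13  ]
top cradle [343.  205.5] 0.92 [ 0.4989 -0.058   0.    ]
top cradle [182.  185.2] 0.62 [0.5704 0.4198 0.    ]
top cradle_foot [320.3 200.2] 0.69 [0.5111 0.0098 0.05  ]
top cradle_neck [359.8 210.7] 0.92 [ 0.4782 -0.1027  0.05  ]
top cradle_neck [219.5 159.3] 0.42 [0.6365 0.2985 0.05  ]
top oto_foot [452.8 220.7] 0.7 [ 0.4454 -0.378   0.016 ]
top oto_neck [460.7 214.3] 0.79 [ 0.4561 -0.3693  0.126 ]
top oto_neck [339.2 207.4] 0.57 [ 0.4823 -0.0398  0.126 ]
top otoscope [451.3 221.6] 0.58 [ 0.4428 -0.3734  0.016 ]
top otoscope [260.9 213.5] 0.42 [0.4793 0.1844 0.016 ]
top ophthalmoscope [408.5 220.1] 0.63 [ 0.4501 -0.2479  0.016 ]
side rest [297.9 206.5] 0.85 [0.4944 0.1722 0.    ]
side rest_foot [288.7 182.7] 0.91 [0.5007 0.2597 0.052 ]
side rest_neck [296.7 179.7] 0.6 [0.4839 0.1587 0.13  ]
side cradle [328.4 243.2] 0.68 [ 0.4919 -0.0538 -0.    ]
side cradle_foot [322.3 224. ] 0.74 [ 0.4924 -0.0096  0.05  ]
side cradle_neck [335.7 242.1] 0.76 [ 0.4853 -0.1066  0.05  ]
side ophthalmoscope [354.3 285. ] 0.84 [ 0.4575 -0.2587  0.016 ]
1.3
```

View pics/top0z.png

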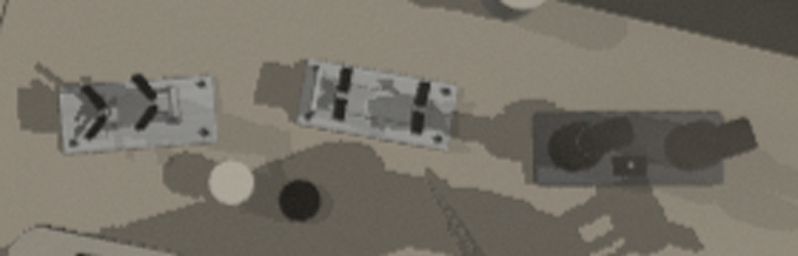

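View pics/side0z.png

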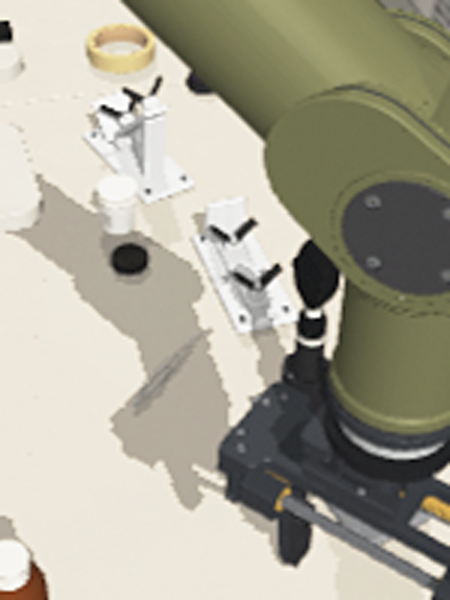

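Run:
```python
from h import *
im=cv2.imread("pics/top0.png");c=im[195:250,385:490].astype(float)
c=np.clip((c/255)**0.6*255*1.3,0,255).astype(np.uint8)
cv2.imwrite("pics/top0zz.png",cv2.resize(c,None,fx=7.5,fy=7.5,interpolation=cv2.INTER_CUBIC))
c=im[180:260,220:385];cv2.imwrite("pics/top0zc.png",cv2.resize(c,None,fx=4.8,fy=4.8,interpolation=cv2.INTER_CUBIC))
for l in("white_pot","lens_cap","cotton_pot","tape_roll","fine_forceps","spare_lens"):
  r=mark_of("top",l)[:1]
  for q in r: print(l,q["pixel"],q["confidence"],atz("top",q["pixel"],0).round(3))
# predicted px of key points
for yy in(-.377,-.257): print(proj("top",[.441,yy,.016]),proj("top",[.441,yy,.070]),proj("top",[.441,yy,.126]),proj("top",[.441,yy,.18]))
```

```text
white_pot [293.2, 234.5] 0.51 [0.416 0.092 0.   ]
lens_cap [313.1, 239.2] 0.49 [0.401 0.033 0.   ]
cotton_pot [387.3, 164.8] 0.8 [ 0.618 -0.194  0.   ]
tape_roll [181.2, 179.4] 0.59 [0.588 0.422 0.   ]
fine_forceps [371.3, 250.5] 0.45 [ 0.364 -0.138  0.   ]
spare_lens [221.0, 155.8] 0.78 [0.657 0.303 0.   ]
[452.54219716 222.1973745 ] [457.85365415 221.05700324] [463.80948477 219.77828478] [470.03874965 218.44085991]
[411.70880075 223.12733011] [415.45835532 222.02185509] [419.66301512 220.78220214] [424.06095886 219.48556361]
```

View pics/top0zz.png

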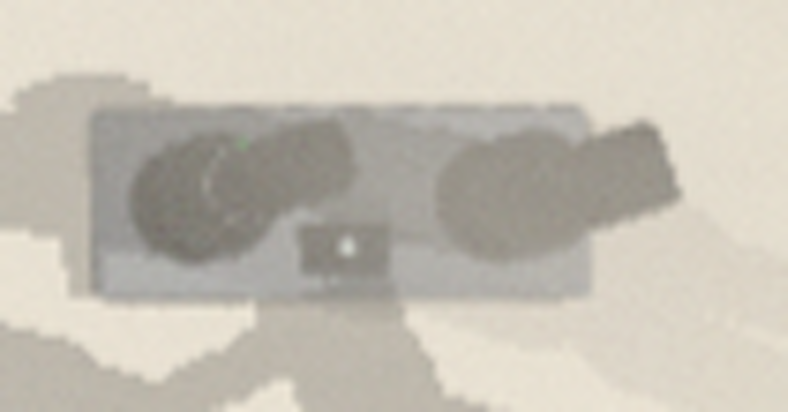

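View pics/top0zc.png

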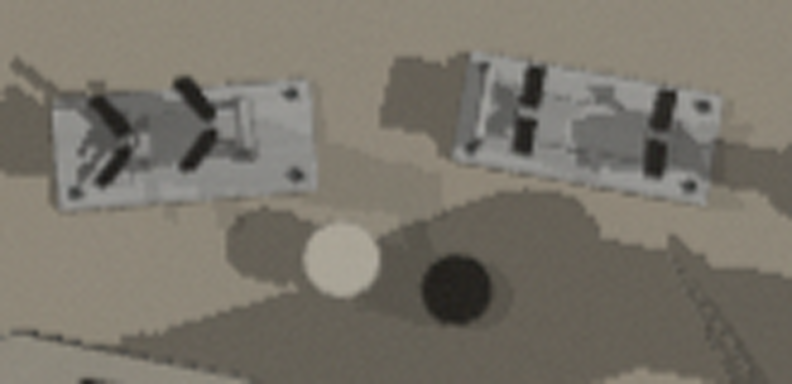

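Run:
```python
from h import *
def rep(name,pts,z):
    P=np.array([atz("top",p,z)[:2] for p in pts]);print(name,P.round(4).tolist(),"c",P.mean(0).round(4))
    print("  len",[round(np.linalg.norm(P[i]-P[(i+1)%4]),4) for i in range(4)]);
    for i in(0,): 
        d=P[1]-P[0]+P[2]-P[3];print("  dir01 deg",np.degrees(np.arctan2(d[1],d[0])).round(2))
f=lambda L,s,o:[(a/s+o[0],b/s+o[1]) for a,b in L]
rep("stand",f([(95,105),(586,103),(590,298),(98,300)],7.5,(385,195)),.012)
rep("cradle",f([(472,50),(722,95),(707,205),(457,160)],4.8,(220,180)),.009)
rep("rest",f([(52,97),(312,80),(317,190),(60,210)],4.8,(220,180)),.009)
print("well",atz("top",f([(197,200)],7.5,(385,195))[0],.07),atz("top",f([(505,195)],7.5,(385,195))[0],.07))
a,b=f([(655,120)],7.5,(385,195))[0],f([(680,198)],7.5,(385,195))[0]
A,B=atz("top",a,.18),atz("top",b,.18);print("head edge",A,B,np.linalg.norm(A-B),np.degrees(np.arctan2(*(B-A)[[1,0]])))
print(atz("top",f([(640,175)],7.5,(385,195))[0],.18))
```

```text
stand [[0.4838, -0.2181], [0.4802, -0.4114], [0.4037, -0.409], [0.4073, -0.2163]] c [ 0.4437 -0.3137]
  len [np.float64(0.1933), np.float64(0.0766), np.float64(0.1927), np.float64(0.0765)]
  dir01 deg -91.07
cradle [[0.5446, 0.0143], [0.5132, -0.139], [0.4456, -0.1275], [0.4767, 0.0252]] c [ 0.495  -0.0568]
  len [np.float64(0.1565), np.float64(0.0686), np.float64(0.1558), np.float64(0.0687)]
  dir01 deg -101.55
rest [[0.5212, 0.2734], [0.5282, 0.1133], [0.4602, 0.1114], [0.4515, 0.2689]] c [0.4903 0.1918]
  len [np.float64(0.1602), np.float64(0.068), np.float64(0.1577), np.float64(0.0698)]
  dir01 deg -87.18
well [ 0.44227282 -0.24519669  0.07      ] [ 0.44151622 -0.36139118  0.07      ]
head edge [ 0.46029233 -0.38401959  0.18      ] [ 0.43295556 -0.39126731  0.18      ] 0.028281237331896428 -165.15095732310155
[ 0.4412629  -0.37778329  0.18      ]
```

```bash
cat >> h.py <<'E'
def pose():
    o=sensors.get_obs();return o,np.array(o["eef_pos"]),Ro.from_quat(o["tcp_rot"])
def frame(x,z):
    z=np.asarray(z,float);z/=np.linalg.norm(z);x=np.asarray(x,float);x=x-z*(x@z);x/=np.linalg.norm(x)
    return Ro.from_matrix(np.stack([x,np.cross(z,x),z],1))
def goto(p,R,n=5,dp=.045,da=.13):
    o,p0,R0=pose();d=R0.inv().apply(np.asarray(p)-p0);rv=(R0.inv()*R).as_rotvec()
    k=max(1,int(np.ceil(max(np.linalg.norm(d)/dp,np.linalg.norm(rv)/da))))
    print("need rows",k,"d",d.round(4),"rv",rv.round(4))
    k=max(k,n)
    print("; ".join(" ".join("%.3f"%v for v in np.r_[d,rv]*min(1,(i+1)/k)) for i in range(n)))
    print("t",o["t"],"J",o["joints"].round(2),"pos",p0.round(4),"F",o["contact_force"].round(1),"w",round(o["grip_width"],4))
E
python3 - <<'E'
from h import *
c=np.array([-.256,.967,0])
goto([.442,-.371,.26],frame(c,[0,0,-1]))
E
```

```text
need rows 11 d [ 0.2335 -0.0973 -0.0509] rv [ 1.0000e-04  0.0000e+00 -1.3737e+00]
0.021 -0.009 -0.005 0.000 0.000 -0.125; 0.042 -0.018 -0.009 0.000 0.000 -0.250; 0.064 -0.027 -0.014 0.000 0.000 -0.375; 0.085 -0.035 -0.018 0.000 0.000 -0.500; 0.106 -0.044 -0.023 0.000 0.000 -0.624
t 1.6 J [ 1.15  0.69 -0.19  1.57  0.16  0.9  -0.22] pos [ 0.2752 -0.5612  0.2091] F [0.1 0.6 0.4] w 0.0884
```

Going up first, so that the fingers clear everything.

>>> arm_command(
  moves="0.01 -0.005 -0.03 0 0 -0.12; 0.02 -0.01 -0.06 0 0 -0.25; 0.045 -0.02 -0.07 0 0 -0.38; 0.07 -0.03 -0.07 0 0 -0.52; 0.1 -0.045 -0.07 0 0 -0.66",
  gripper=-1,
  newtons=30,
)

```text
t: 2.1
eef_pos: [0.3453, -0.4772, 0.2797]
tcp_rot: [0.847, 0.531, -0.0, 0.001]
contact_force: [0.1, 1.1, -0.7]
grip_width: 0.088
```

Run:
```python
from h import *
c=np.array([-.256,.967,0])
goto([.442,-.371,.26],frame(c,[0,0,-1]))
```

```text
need rows 6 d [0.1378 0.0407 0.0196] rv [ 0.0008  0.0019 -0.7102]
0.023 0.007 0.003 0.000 0.000 -0.118; 0.046 0.014 0.007 0.000 0.001 -0.237; 0.069 0.020 0.010 0.000 0.001 -0.355; 0.092 0.027 0.013 0.001 0.001 -0.473; 0.115 0.034 0.016 0.001 0.002 -0.592
t 2.1 J [ 1.1   0.58 -0.4   1.58  0.25  1.03  0.18] pos [ 0.3453 -0.4772  0.2797] F [ 0.1  1.1 -0.7] w 0.088
```

Run:
```python
from h import *
for n,b in(("side",(230,130,430,330)),("top",(200,150,500,260))):
    im=eyes.get_image(n);l,t,r,bb=b;c=im[t:bb,l:r];f=min(800/(r-l),600/(bb-t));cv2.imwrite(f"pics/{n}1.png",cv2.resize(c,None,fx=f,fy=f,interpolation=cv2.INTER_CUBIC))
    for l in("oto_foot","oto_neck","otoscope","stand"):
        for q in mark_of(n,l)[:1]: print(n,l,q["pixel"],q["confidence"])
```

```text
side oto_neck [377.9, 286.2] 0.95
side otoscope [371.9, 318.7] 0.63
side stand [361.9, 303.8] 0.68
top oto_foot [315.1, 242.6] 0.6
top oto_neck [457.7, 215.8] 0.54
top otoscope [449.0, 221.7] 0.84
top stand [427.7, 222.8] 0.77
```

View pics/side1.png

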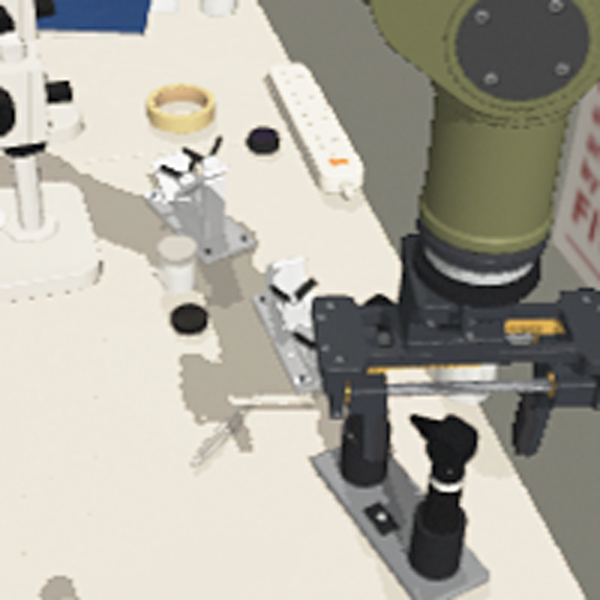

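View pics/top1.png

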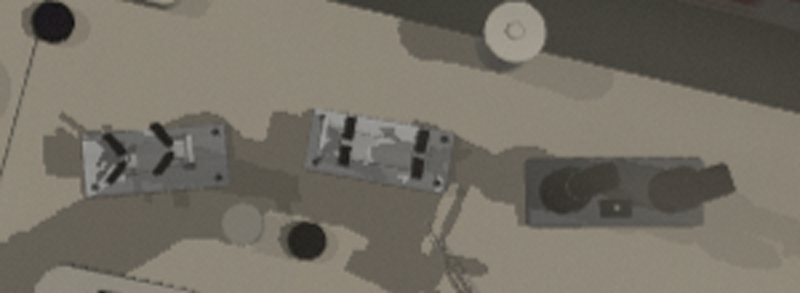

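Run:
```python
from h import *
print("neck",tri((377.9,286.2),"side",(457.7,215.8),"top"),tri((377.9,286.2),"side",(460.7,214.3),"top"),atz("side",(377.9,286.2),.126))
print("tip",atz("side",(367.8,269.5),.165),"head",atz("side",(380,277.5),.162))
for X in([.4426,-.3735,.126],[.442,-.371,.162],[.442-.256*.043,-.371+.967*.043,.162]): print(proj("side",X),proj("top",X))
```

```text
neck (array([ 0.45247751, -0.36338795,  0.11698102]), np.float64(0.0007067845830208517)) (array([ 0.45282946, -0.36820839,  0.12221088]), np.float64(0.008141117366694196)) [ 0.4464762  -0.36933359  0.126     ]
tip [ 0.43246386 -0.33823967  0.165     ] head [ 0.44545658 -0.37295116  0.162     ]
[377.6372341  287.85551185] [462.4925705  219.21895464]
[378.41054437 277.47745934] [465.61998121 218.57247211]
[365.2223809  268.30470905] [450.11623561 223.09342681]
```

Side view: cone tip at about (368,270), neck at about (378,286). Both agree with the top view: head at about (0.444, -0.372), cone heading about 105°. I go above it now.

>>> arm_command(
  moves="0.023 0.007 0.003 0 0 -0.12; 0.046 0.014 0.007 0 0 -0.24; 0.07 0.02 0.01 0 0 -0.36; 0.094 0.028 0.013 0 0 -0.48; 0.117 0.035 0.017 0 0 -0.60",
)

```text
t: 3.1
eef_pos: [0.4278, -0.3879, 0.2619]
tcp_rot: [0.653, 0.757, -0.0, 0.0]
contact_force: [0.4, 0.5, -0.8]
grip_width: 0.088
```

Run:
```python
from h import *
c=np.array([-.265,.964,0])
goto([.444,-.372,.21],frame(c,[0,0,-1]))
```

```text
need rows 2 d [0.0134 0.0183 0.0519] rv [-0.0003  0.0006 -0.1217]
0.003 0.004 0.010 -0.000 0.000 -0.024; 0.005 0.007 0.021 -0.000 0.000 -0.049; 0.008 0.011 0.031 -0.000 0.000 -0.073; 0.011 0.015 0.041 -0.000 0.000 -0.097; 0.013 0.018 0.052 -0.000 0.001 -0.122
t 3.1 J [ 0.98  0.61 -0.56  1.64  0.37  1.01  0.45] pos [ 0.4278 -0.3879  0.2619] F [ 0.4  0.5 -0.8] w 0.088
```

>>> arm_command(
  moves="0.007 0.01 0.01 0 0 -0.06; 0.013 0.018 0.02 0 0 -0.12; 0.013 0.018 0.03 0 0 -0.12; 0.013 0.018 0.042 0 0 -0.12; 0.013 0.018 0.052 0 0 -0.12",
)

```text
t: 3.6
eef_pos: [0.4423, -0.3735, 0.2083]
tcp_rot: [0.608, 0.794, -0.001, -0.001]
contact_force: [0.2, -0.5, 0.8]
grip_width: 0.0884
```

Run:
```python
from h import *
c=np.array([-.265,.964,0])
goto([.444,-.372,.143],frame(c,[0,0,-1]))
for n,b in(("side",(290,170,440,320)),("top",(380,170,500,260))):
    im=eyes.get_image(n);l,t,r,bb=b;c=im[t:bb,l:r];f=min(600/(r-l),450/(bb-t));cv2.imwrite(f"pics/{n}2.png",cv2.resize(c,None,fx=f,fy=f,interpolation=cv2.INTER_CUBIC))
```

```text
need rows 2 d [0.001  0.0022 0.0653] rv [-0.0022  0.0003 -0.0046]
0.000 0.000 0.013 -0.000 0.000 -0.001; 0.000 0.001 0.026 -0.001 0.000 -0.002; 0.001 0.001 0.039 -0.001 0.000 -0.003; 0.001 0.002 0.052 -0.002 0.000 -0.004; 0.001 0.002 0.065 -0.002 0.000 -0.005
t 3.6 J [ 0.94  0.67 -0.56  1.7   0.44  0.9   0.47] pos [ 0.4423 -0.3735  0.2083] F [ 0.2 -0.5  0.8] w 0.0884
```

View pics/side2.png

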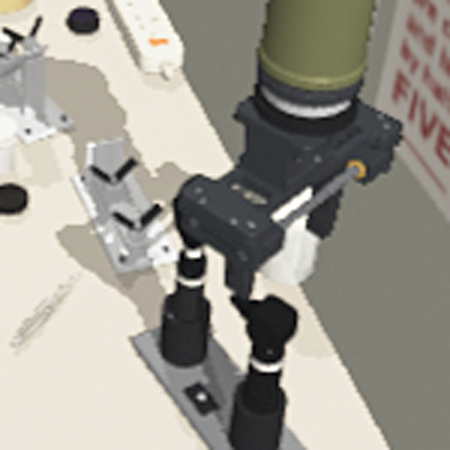

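View pics/top2.png

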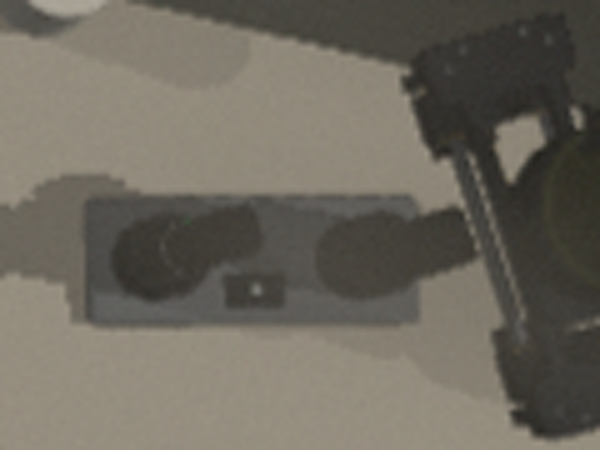

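The gripper lines up with the head and is clear of the ophthalmoscope. Now descending, then closing.

>>> arm_command(
  moves="0.001 0.002 0.013 0 0 0; 0.001 0.002 0.026 0 0 0; 0.001 0.002 0.040 0 0 0; 0.001 0.002 0.053 0 0 0; 0.001 0.002 0.065 0 0 0",
)

```text
t: 4.2
eef_pos: [0.443, -0.3711, 0.1415]
tcp_rot: [0.608, 0.794, -0.001, -0.002]
contact_force: [-0.6, 0.8, 0.1]
grip_width: 0.088
```

>>> arm_command(
  moves="0 0 0 0 0 0; 0 0 0 0 0 0; 0 0 0 0 0 0; 0 0 0 0 0 0; 0 0 0 0 0 0",
  gripper=1,
  newtons=30,
)

```text
t: 4.7
eef_pos: [0.4433, -0.3713, 0.1421]
tcp_rot: [0.608, 0.794, -0.001, -0.002]
contact_force: [0.2, -0.1, -0.2]
grip_width: 0.0503
```

Run:
```python
from h import *
o,p,R=pose();print(p,R.as_matrix().round(3).tolist(),o["grip_width"],o["contact_force"],o["joints"].round(2))
for n,b in(("side",(290,170,440,320)),):
    im=eyes.get_image(n);l,t,r,bb=b;c=im[t:bb,l:r];f=min(600/(r-l),450/(bb-t));cv2.imwrite(f"pics/{n}3.png",cv2.resize(c,None,fx=f,fy=f,interpolation=cv2.INTER_CUBIC))
```

```text
[ 0.44332018 -0.37132556  0.14205566] [[-0.261, 0.965, -0.003], [0.965, 0.261, 0.001], [0.001, -0.003, -1.0]] 0.050267203531193266 [ 0.24391524 -0.05914392 -0.19290864] [ 0.91  0.76 -0.51  1.76  0.51  0.76  0.41]
```

View pics/side3.png

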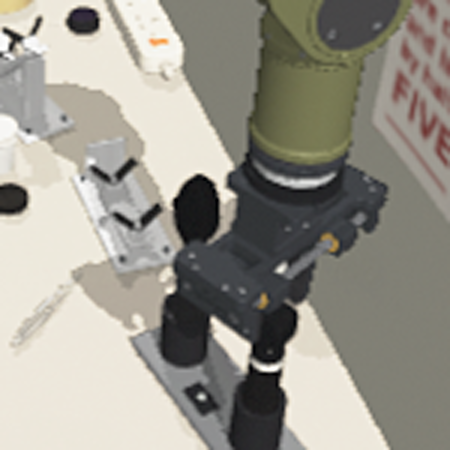

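>>> arm_command(
  moves="0 0 0 0 0 0; 0 0 0 0 0 0; 0 0 0 0 0 0; 0 0 0 0 0 0; 0 0 0 0 0 0",
)

```text
t: 5.25
eef_pos: [0.4435, -0.3714, 0.1422]
tcp_rot: [0.608, 0.794, -0.001, -0.001]
contact_force: [0.3, 0.0, 1.2]
grip_width: 0.0295
```

Run:
```python
from h import *
o,p,R=pose();print(p,o["grip_width"],o["contact_force"],o["wrist_torque"])
```

```text
[ 0.44349813 -0.37137554  0.14215082] 0.029472143854246364 [0.28342666 0.04970285 1.22824815] [ 0.0109386  -0.07361631  0.03609809]
```

>>> arm_command(
  moves="0 0 -0.01 0 0 0; 0 0 -0.03 0 0 0; 0 0 -0.055 0 0 0; 0 0 -0.09 0 0 0; 0 0 -0.12 0 0 0",
)

```text
t: 5.75
eef_pos: [0.4434, -0.3711, 0.2638]
tcp_rot: [0.608, 0.794, -0.001, -0.002]
contact_force: [0.5, -0.8, -2.7]
grip_width: 0.0294
```

>>> arm_command(
  moves="0 0 -0.025 0 0 0; 0 0 -0.05 0 0 0; 0 0 -0.075 0 0 0; 0 0 -0.10 0 0 0; 0 0 -0.12 0 0 0",
)

```text
t: 6.25
eef_pos: [0.4434, -0.3709, 0.3855]
tcp_rot: [0.607, 0.794, -0.001, -0.002]
contact_force: [0.2, -0.5, -2.2]
grip_width: 0.0296
```

Run:
```python
from h import *
o,p,R=pose();print(p,o["grip_width"],o["contact_force"],o["wrist_torque"],o["joints"].round(2))
for n,b in(("side",(230,110,440,320)),("top",(200,150,500,260))):
    im=eyes.get_image(n);l,t,r,bb=b;c=im[t:bb,l:r];f=min(800/(r-l),600/(bb-t));cv2.imwrite(f"pics/{n}4.png",cv2.resize(c,None,fx=f,fy=f,interpolation=cv2.INTER_CUBIC))
```

```text
[ 0.4434334  -0.37085274  0.38548132] 0.02959017402708838 [ 0.2206053  -0.48431655 -2.22882131] [-0.0664189  -0.14664588 -0.00899098] [ 0.97  0.51 -0.63  1.42  0.3   1.31  0.6 ]
```

View pics/side4.png

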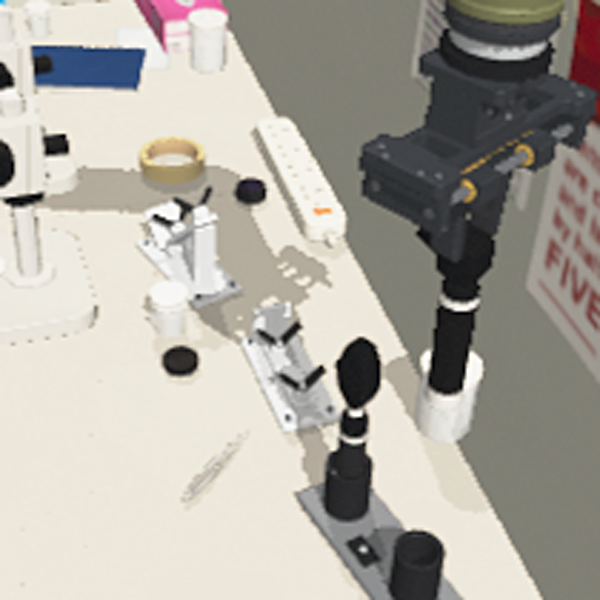

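View pics/top4.png

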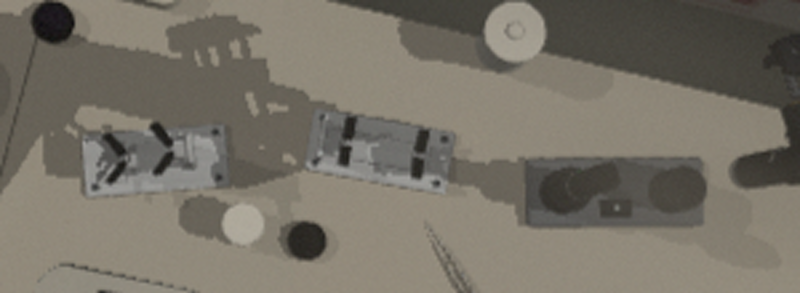

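Lifted, with the weight showing. Now I measure the handle in the hand and the two fixtures with both cameras.

Run:
```python
from h import *
D={}
for cam in("top","side"):
  eyes.get_image(cam)
  for l in("oto_foot","oto_neck","rest","rest_foot","rest_neck","cradle","cradle_foot","cradle_neck"):
    r=mark_of(cam,l)[:1]
    if r: D[cam,l]=r[0]["pixel"];print(cam,l,np.round(r[0]["pixel"],1),round(r[0]["confidence"],2))
for l in("oto_foot","oto_neck","rest","rest_foot","rest_neck","cradle","cradle_foot","cradle_neck"):
  if ("top",l) in D and ("side",l) in D: X,e=tri(D["side",l],"side",D["top",l],"top");print(l,X.round(4),round(e,4))
print(sensors.get_obs()["t"])
f=lambda L,s,o:[(a/s+o[0],b/s+o[1]) for a,b in L]
for p in f([(528,110),(660,132)],4.8,(220,180)): print("cr saddles",atz("top",p,.045))
```

```text
top oto_foot [482.  214.3] 0.87
top oto_neck [492.3 210.1] 0.75
top rest [261.7 211.2] 0.8
top rest_foot [235.9 209.7] 0.94
top cradle [339.8 203.8] 0.98
top cradle_foot [324.6 199.3] 0.69
top cradle_neck [364.4 207.3] 0.63
side oto_foot [383.4 247.8] 0.85
side oto_neck [391.3 214.9] 0.72
side rest [297.3 207.5] 0.88
side rest_foot [285.9 182. ] 0.8
side rest_neck [297.5 176.9] 0.86
side cradle [327.9 243.2] 0.66
side cradle_foot [323.9 223.2] 0.96
side cradle_neck [335.  237.3] 0.9
oto_foot [ 0.4421 -0.3768  0.2678] 0.007
oto_neck [ 0.4487 -0.372   0.3589] 0.0019
rest [ 0.4923  0.1829 -0.0115] 0.0088
rest_foot [0.4865 0.2505 0.0652] 0.0029
cradle [ 0.5004 -0.0468 -0.0087] 0.0102
cradle_foot [ 0.5099 -0.0006  0.0407] 0.01
cradle_neck [ 0.4822 -0.1118  0.076 ] 0.0072
7.25
cr saddles [ 0.50307553 -0.0179917   0.045     ]
cr saddles [ 0.48803028 -0.09684867  0.045     ]
```

Run:
```python
from h import *
im=eyes.get_image("top")
for k,b in(("r",(225,190,295,225)),("c",(310,185,380,225))):
    l,t,r,bb=b;c=im[t:bb,l:r].astype(float);c=np.clip(c*1.5,0,255).astype(np.uint8);cv2.imwrite(f"pics/top5{k}.png",cv2.resize(c,None,fx=10,fy=10,interpolation=cv2.INTER_CUBIC))
im=eyes.get_image("side");l,t,r,bb=270,165,360,265
cv2.imwrite("pics/side5.png",cv2.resize(im[t:bb,l:r],None,fx=6,fy=6,interpolation=cv2.INTER_CUBIC))
```

```text
(no output)
```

View pics/top5r.png

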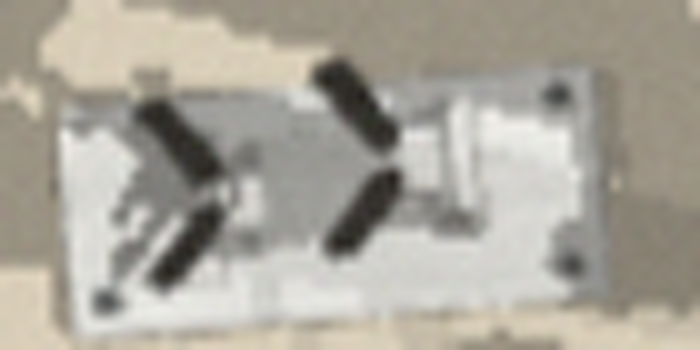

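View pics/top5c.png

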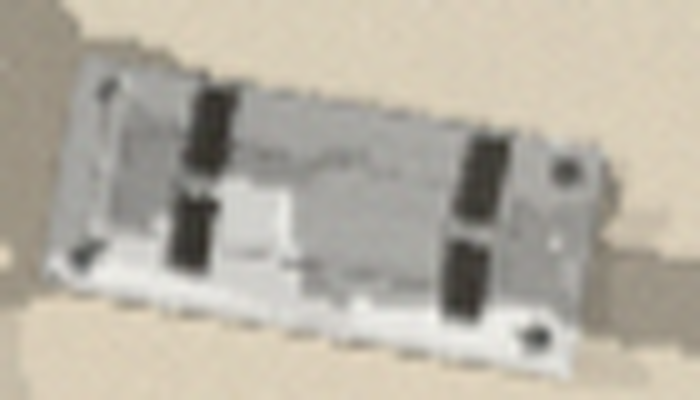

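View pics/side5.png

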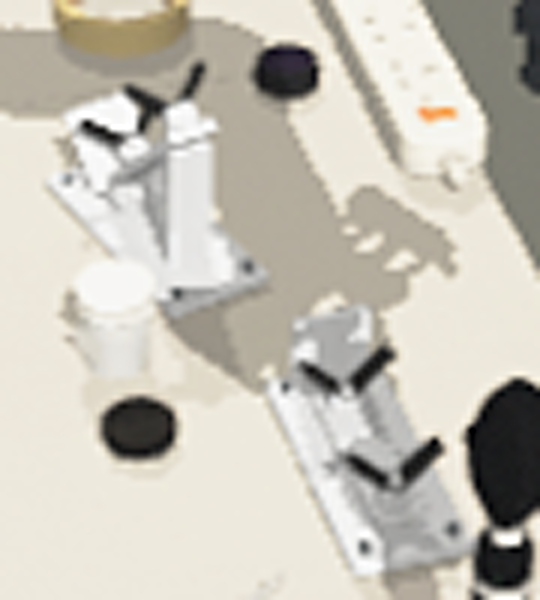

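Run:
```python
from h import *
c1=atz("top",(310+20.3,185+18.05),.041);c2=atz("top",(310+47.5,185+22.95),.041)
d=c2-c1;print("cradle",c1.round(4),c2.round(4),np.linalg.norm(d),np.degrees(np.arctan2(d[1],d[0])))
u=d/np.linalg.norm(d);f=(c1+c2)/2-u*.062;print(" foot",f,"neck",f+u*.11)
r1=atz("top",(225+18.4,190+19.4),.0612);r2=atz("top",(225+36.1,190+16.0),.1177)
d=(r2-r1);d[2]=0;print("rest",r1.round(4),r2.round(4),np.linalg.norm(d),"exp .0566",np.degrees(np.arctan2(d[1],d[0])))
u=np.array([np.cos(np.radians(-87.2)),np.sin(np.radians(-87.2)),0])
for h in(u,d/np.linalg.norm(d)):
  m=(r1+r2)/2-h*.0064+np.array([0,0,.0064]);f=m-(h+[0,0,1])*.062*.7071;print(" foot",f,"neck",f+(h+[0,0,1])*.11*.7071,"offset of foot from base centre",(f-np.array([.4903,.1918,0]))@h)
uc=np.array([np.cos(np.radians(-101.2)),np.sin(np.radians(-101.2)),0]);print("cradle off",((c1+c2)/2-uc*.062-np.array([.495,-.0568,0]))@uc)
# check in side: saddle mids
for X in(c1,c2,r1,r2): print(((proj("side",X)-[270,165])*6).round(0))
```

```text
cradle [ 0.5031 -0.019   0.041 ] [ 0.4871 -0.0972  0.041 ] 0.07979860737594101 -101.55555962704109
 foot [0.50748824 0.0026649  0.041     ] neck [ 0.48545325 -0.1051055   0.041     ]
rest [0.4885 0.2292 0.0612] [0.4917 0.1729 0.1177] 0.056394031491295384 exp .0566 -86.73782985148517
 foot [0.48767083 0.25123133 0.0520098 ] neck [0.49147041 0.17354319 0.1297908 ] offset of foot from base centre -0.059488807064557454
 foot [0.48726614 0.2512099  0.0520098 ] neck [0.49169225 0.17355493 0.1297908 ] offset of foot from base centre -0.059486270424612075
cradle off -0.06075923984569411
[338. 370.]
[387. 464.]
[116. 123.]
[161.  90.]
```

Run:
```python
from h import *
for X in([.4434,-.371,.3695],[.4434,-.371,.2595]): print(proj("side",X),proj("top",X))
for n in("side","top"):
    im=eyes.get_image(n).copy()
    for l in("otoscope",):
        for q in outline_of(n,l)[:1]: print(n,q["extent"],q["confidence"]); m=q["pixels"].astype(np.uint8); cs,_=cv2.findContours(m,0,2); np.save(f"m_{n}.npy",m)
    x,y=proj(n,[.4434,-.371,.31]).astype(int)
    c=im[y-50:y+50,x-50:x+50]
    c=cv2.resize(np.clip(c.astype(float)*(1.6 if n=="top" else 1),0,255).astype(np.uint8),None,fx=5,fy=5,interpolation=cv2.INTER_CUBIC)
    for zz in(.2595,.3695,.3855):
        u=(proj(n,[.4434,-.371,zz])-[x-50,y-50])*5+2;cv2.circle(c,tuple(int(v) for v in u),4,(0,0,255),1)
    cv2.imwrite(f"pics/{n}6.png",c)
```

```text
[389.28778979 211.64557168] [493.94414538 211.70375341]
[383.42890186 248.54089173] [477.71341627 215.33315135]
side [374.1, 189.6, 406.7, 251.2] 0.68
top [472.3, 206.2, 509.6, 224.6] 0.66
```

View pics/side6.png

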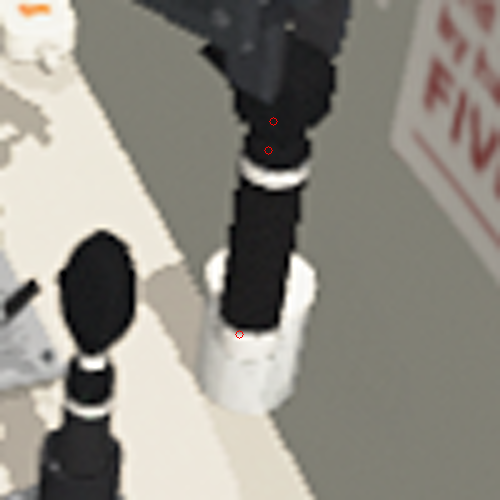

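View pics/top6.png

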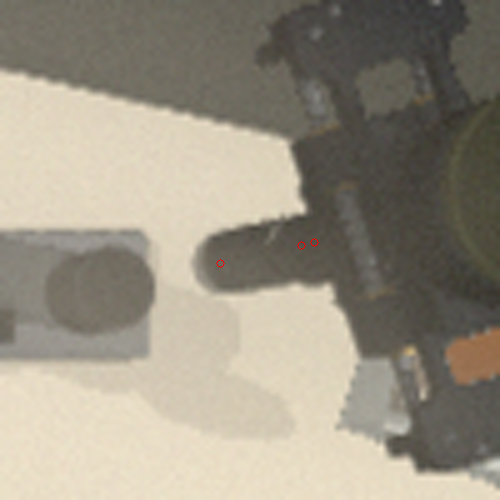

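The handle hangs straight, with its foot about 115 mm beyond the TCP. That is roughly 11 mm higher in the hand than assumed, and both cameras agree. The side camera also shows a bias of about 1.5 px that affects fixtures and handle alike. I carry it over now.

```bash
cat >> h.py <<'E'
hh=np.array([np.cos(np.radians(-87.)),np.sin(np.radians(-87.)),0]);Z=np.array([0,0,1.])
ra=(hh+Z)/2**.5; rn=(Z-hh)/2**.5; RF=np.array([.4875,.2512,.052])
R1=frame(rn,-ra)
E
python3 - <<'E'
from h import *
goto([.48,-.02,.40],Ro.from_rotvec((R1*pose()[2].inv()).as_rotvec()*.5)*pose()[2],10)
E
```

```text
need rows 8 d [ 0.3296  0.1268 -0.016 ] rv [-0.0434  0.3905  0.1   ]
0.033 0.013 -0.002 -0.004 0.039 0.010; 0.066 0.025 -0.003 -0.009 0.078 0.020; 0.099 0.038 -0.005 -0.013 0.117 0.030; 0.132 0.051 -0.006 -0.017 0.156 0.040; 0.165 0.063 -0.008 -0.022 0.195 0.050; 0.198 0.076 -0.010 -0.026 0.234 0.060; 0.231 0.089 -0.011 -0.030 0.273 0.070; 0.264 0.101 -0.013 -0.035 0.312 0.080; 0.297 0.114 -0.014 -0.039 0.351 0.090; 0.330 0.127 -0.016 -0.043 0.391 0.100
t 7.55 J [ 0.97  0.51 -0.63  1.42  0.3   1.31  0.59] pos [ 0.4438 -0.3712  0.3838] F [ 0.1 -0.6 -2.1] w 0.0298
```

>>> arm_command(
  moves="0.03 0.012 -0.002 -0.004 0.039 0.01; 0.06 0.024 -0.004 -0.009 0.078 0.02; 0.1 0.038 -0.006 -0.013 0.117 0.03; 0.135 0.052 -0.008 -0.017 0.156 0.04; 0.17 0.065 -0.008 -0.022 0.2 0.05",
)

```text
t: 8.05
eef_pos: [0.4625, -0.1885, 0.3925]
tcp_rot: [0.624, 0.775, 0.069, -0.074]
contact_force: [0.8, -0.5, -1.7]
grip_width: 0.0292
```

Run:
```python
from h import *
goto([.48,.03,.36],Ro.from_rotvec((R1*pose()[2].inv()).as_rotvec()*.6)*pose()[2],5)
```

```text
need rows 5 d [0.1988 0.0628 0.075 ] rv [-0.0386  0.3481  0.0903]
0.040 0.013 0.015 -0.008 0.070 0.018; 0.080 0.025 0.030 -0.015 0.139 0.036; 0.119 0.038 0.045 -0.023 0.209 0.054; 0.159 0.050 0.060 -0.031 0.278 0.072; 0.199 0.063 0.075 -0.039 0.348 0.090
t 8.05 J [ 0.85  0.46 -0.7   1.53  0.1   1.32  0.38] pos [ 0.4625 -0.1885  0.3925] F [ 0.8 -0.5 -1.7] w 0.0292
```

>>> arm_command(
  moves="0.04 0.013 0.015 -0.008 0.07 0.018; 0.08 0.025 0.03 -0.015 0.14 0.036; 0.12 0.038 0.045 -0.023 0.21 0.054; 0.16 0.05 0.06 -0.031 0.28 0.072; 0.2 0.063 0.075 -0.039 0.348 0.09",
)

```text
t: 8.55
eef_pos: [0.4803, 0.0323, 0.3601]
tcp_rot: [0.638, 0.719, 0.188, -0.198]
contact_force: [0.1, -0.2, -2.3]
grip_width: 0.0294
```

Run:
```python
from h import *
goto(RF+ra*.128+rn*.07,R1,5)
```

```text
need rows 6 d [0.0608 0.0264 0.2359] rv [-0.024   0.231   0.0596]
0.010 0.004 0.039 -0.004 0.039 0.010; 0.020 0.009 0.079 -0.008 0.077 0.020; 0.030 0.013 0.118 -0.012 0.116 0.030; 0.041 0.018 0.157 -0.016 0.154 0.040; 0.051 0.022 0.197 -0.020 0.193 0.050
t 8.55 J [ 0.72  0.52 -0.81  1.72 -0.21  1.08  0.19] pos [0.4803 0.0323 0.3601] F [ 0.1 -0.2 -2.3] w 0.0294
```

>>> arm_command(
  moves="0.015 0.005 0.035 -0.004 0.04 0.01; 0.03 0.01 0.075 -0.008 0.08 0.02; 0.042 0.015 0.115 -0.012 0.13 0.035; 0.052 0.02 0.155 -0.018 0.18 0.047; 0.058 0.024 0.195 -0.024 0.231 0.06",
)

```text
t: 9.05
eef_pos: [0.4905, 0.1872, 0.2246]
tcp_rot: [0.636, 0.67, 0.264, -0.277]
contact_force: [0.6, 0.2, -1.4]
grip_width: 0.0294
```

Run:
```python
from h import *
goto(RF+ra*.128+rn*.05,R1,5)
o,p,R=pose()
for n,b in(("side",(240,130,360,250)),("top",(205,165,305,245))):
    im=eyes.get_image(n).copy();l,t,r,bb=b;f=min(700/(r-l),550/(bb-t));c=cv2.resize(im[t:bb,l:r],None,fx=f,fy=f,interpolation=cv2.INTER_CUBIC)
    for q in(.115,.0):
        u=(proj(n,p+R.as_matrix()[:,2]*q)-[l,t])*f;cv2.circle(c,tuple(int(v) for v in u),4,(0,0,255),1)
    cv2.imwrite(f"pics/{n}7.png",c)
```

```text
need rows 2 d [-0.0268  0.0003  0.0394] rv [ 0.0027 -0.0002  0.0007]
-0.005 0.000 0.008 0.001 -0.000 0.000; -0.011 0.000 0.016 0.001 -0.000 0.000; -0.016 0.000 0.024 0.002 -0.000 0.000; -0.021 0.000 0.031 0.002 -0.000 0.001; -0.027 0.000 0.039 0.003 -0.000 0.001
t 9.05 J [ 0.56  0.82 -0.9   1.98 -0.35  0.52  0.23] pos [0.4905 0.1872 0.2246] F [ 0.6  0.2 -1.4] w 0.0294
```

View pics/side7.png

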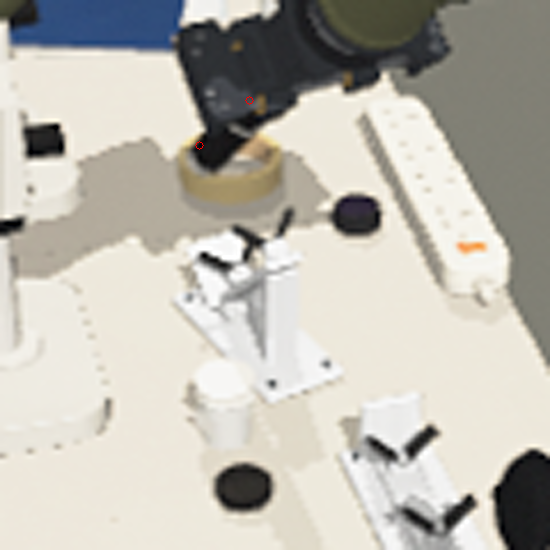

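View pics/top7.png

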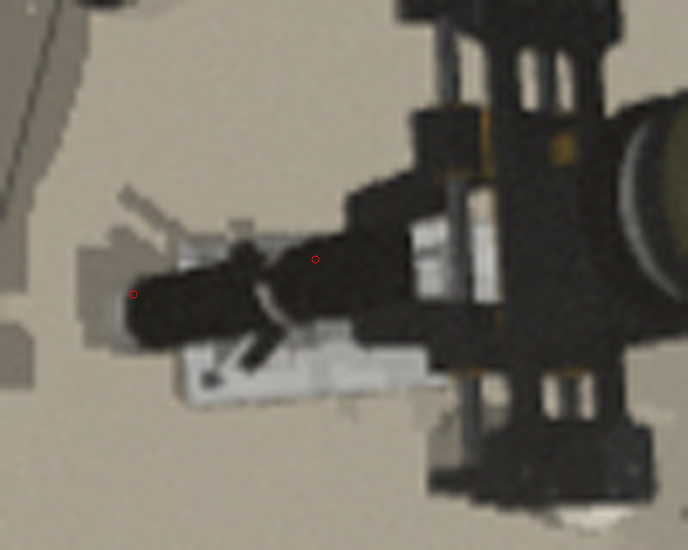

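Run:
```python
from h import *
o,p,R=pose();Rm=R.as_matrix()
n="top";im=eyes.get_image(n).astype(float)
l,t,r,bb=215,190,275,225;f=13
c=np.clip((im[t:bb,l:r]/255)**.5*255*1.3,0,255).astype(np.uint8);c=cv2.resize(c,None,fx=f,fy=f,interpolation=cv2.INTER_CUBIC)
for q in np.linspace(.115,-.02,6):
  for s in(-.0152,0,.0152):
    u=(proj(n,p+Rm[:,2]*q+Rm[:,1]*s)-[l,t]+.5)*f;cv2.circle(c,tuple(int(v) for v in u),3,(0,0,255) if s else (0,255,0),1)
cv2.imwrite("pics/top8.png",c)
n="side";im=eyes.get_image(n).astype(float)
l,t,r,bb=270,140,330,200;f=10
c=np.clip((im[t:bb,l:r]/255)**.5*255*1.2,0,255).astype(np.uint8);c=cv2.resize(c,None,fx=f,fy=f,interpolation=cv2.INTER_CUBIC)
for q in np.linspace(.115,-.02,6):
  for s in(-.0152,0,.0152):
    u=(proj(n,p+Rm[:,2]*q+Rm[:,0]*s)-[l,t]+.5)*f;cv2.circle(c,tuple(int(v) for v in u),3,(0,0,255) if s else (0,255,0),1)
cv2.imwrite("pics/side8.png",c)
```

```text
(no output)
```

View pics/top8.png

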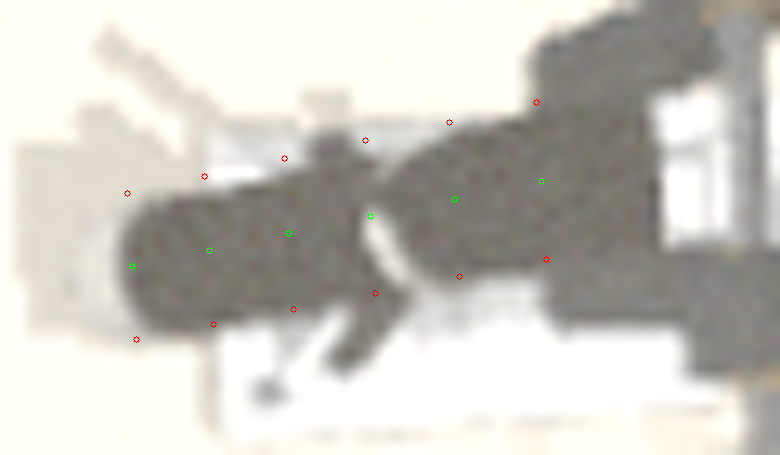

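View pics/side8.png

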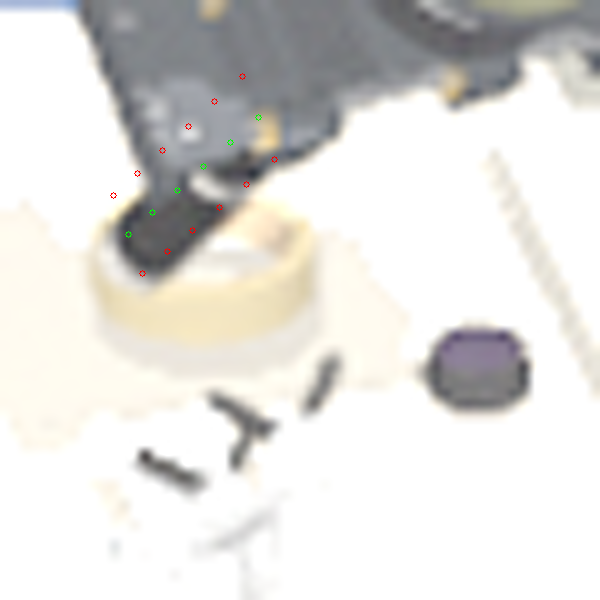

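The handle overlays the prediction within about 1.5 mm. I shift the rest estimate +1 mm in x and lower onto the saddles about 13 mm up-slope of the end plate.

```bash
sed -i 's/RF=np.array(\[.4875/RF=np.array([.4887/' h.py
python3 - <<'E'
from h import *
goto(RF+ra*.128+rn*.020,R1,5)
E
```

```text
need rows 2 d [-0.0562  0.0026  0.0405] rv [-0.0007 -0.0001 -0.0009]
-0.011 0.001 0.008 -0.000 -0.000 -0.000; -0.022 0.001 0.016 -0.000 -0.000 -0.000; -0.034 0.002 0.024 -0.000 -0.000 -0.001; -0.045 0.002 0.032 -0.001 -0.000 -0.001; -0.056 0.003 0.040 -0.001 -0.000 -0.001
t 9.25 J [ 0.56  0.82 -0.9   1.98 -0.35  0.53  0.22] pos [0.4896 0.1859 0.225 ] F [ 0.7 -0.1 -1.7] w 0.0294
```

>>> arm_command(
  moves="-0.011 0.001 0.008 0 0 0; -0.022 0.002 0.016 0 0 0; -0.034 0.003 0.024 0 0 0; -0.045 0.003 0.032 0 0 0; -0.056 0.003 0.040 0 0 0",
)

```text
t: 9.75
eef_pos: [0.4932, 0.1742, 0.1559]
tcp_rot: [0.636, 0.67, 0.263, -0.278]
contact_force: [-0.9, 0.8, -1.7]
grip_width: 0.0296
```

Run:
```python
from h import *
goto(RF+ra*.128+rn*.0,R1,5)
o,p,R=pose();print((p-RF-ra*.128)@rn,(p-RF)@ra)
n="top";im=eyes.get_image(n).astype(float)
l,t,r,bb=215,185,275,225;f=13
c=np.clip((im[t:bb,l:r]/255)**.5*255*1.3,0,255).astype(np.uint8);c=cv2.resize(c,None,fx=f,fy=f,interpolation=cv2.INTER_CUBIC);cv2.imwrite("pics/top9.png",c)
n="side";im=eyes.get_image(n).astype(float)
l,t,r,bb=260,130,340,210;f=7
c=np.clip((im[t:bb,l:r]/255)**.6*255*1.0,0,255).astype(np.uint8);c=cv2.resize(c,None,fx=f,fy=f,interpolation=cv2.INTER_CUBIC);cv2.imwrite("pics/side9.png",c)
```

```text
need rows 1 d [-0.0189 -0.0005  0.    ] rv [-0.0002  0.0004 -0.0014]
-0.004 -0.000 0.000 -0.000 0.000 -0.000; -0.008 -0.000 0.000 -0.000 0.000 -0.001; -0.011 -0.000 0.000 -0.000 0.000 -0.001; -0.015 -0.000 0.000 -0.000 0.000 -0.001; -0.019 -0.000 0.000 -0.000 0.000 -0.001
t 9.75 J [ 0.55  0.95 -0.86  2.   -0.3   0.42  0.29] pos [0.4932 0.1742 0.1559] F [-0.9  0.8 -1.7] w 0.0296
0.01890457274215111 0.12802126463597568
```

View pics/top9.png

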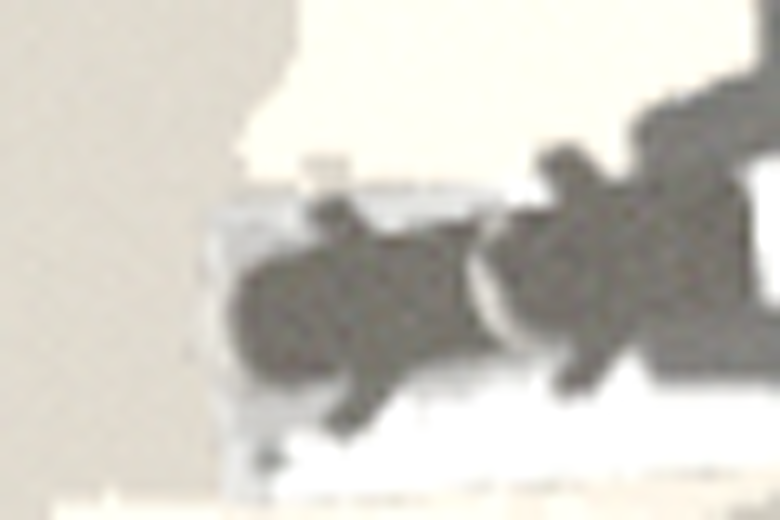

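View pics/side9.png

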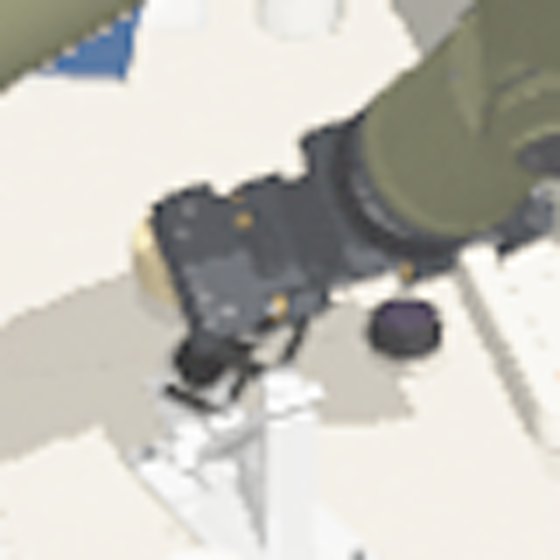

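Handle is centred over both V saddles in the top view: arms mid 312 against handle 310 at the low saddle, 270 against 280 at the high one. Lowering along the slope normal.

>>> arm_command(
  moves="-0.004 0 0 0 0 0; -0.008 0 0 0 0 0; -0.011 0 0 0 0 0; -0.013 0 0 0 0 0; -0.014 0 0 0 0 0",
)

```text
t: 10.35
eef_pos: [0.4937, 0.1646, 0.146]
tcp_rot: [0.637, 0.669, 0.263, -0.279]
contact_force: [1.9, 0.8, 1.8]
grip_width: 0.0295
```

```bash
cat >> h.py <<'E'
def st():
    o,p,R=pose();F=np.array(o["contact_force"]);print("t",o["t"],"n",round((p-RF)@rn,4),"a",round((p-RF)@ra,4),"lat",round((p-RF)@np.cross(rn,ra),4),"F n,a,lat",(F@rn).round(1),(F@ra).round(1),(F@np.cross(rn,ra)).round(1),"T",np.round(o["wrist_torque"],2),"w",round(o["grip_width"],4))
E
python3 -c "
from h import *
st()"
```

```text
t 10.35 n 0.0051 a 0.1278 lat 0.0005 F n,a,lat 1.8 0.8 2.0 T [-0.07 -0.41 -0.3 ] w 0.0295
```

>>> arm_command(
  moves="-0.001 0 0 0 0 0; -0.002 0 0 0 0 0; -0.003 0 0 0 0 0; -0.003 0 0 0 0 0; -0.003 0 0 0 0 0",
)

```text
t: 10.85
eef_pos: [0.4945, 0.1628, 0.1444]
tcp_rot: [0.637, 0.669, 0.264, -0.278]
contact_force: [2.9, 1.7, 4.2]
grip_width: 0.0295
```

```bash
python3 -c "
from h import *
st()"
```

```text
t 10.85 n 0.0027 a 0.1279 lat 0.0012 F n,a,lat 4.0 1.8 3.0 T [ 0.45 -0.52 -0.52] w 0.0295
```

In contact. Now sliding down the slope towards the end plate.

>>> arm_command(
  moves="0 0.001 0.002 0 0 0; 0 0.001 0.004 0 0 0; 0 0.001 0.006 0 0 0; 0 0.001 0.008 0 0 0; 0 0.001 0.008 0 0 0",
)

```text
t: 11.35
eef_pos: [0.4957, 0.1668, 0.1401]
tcp_rot: [0.637, 0.669, 0.264, -0.278]
contact_force: [-1.6, -16.4, 24.7]
grip_width: 0.0296
```

```bash
python3 -c "
from h import *
st()
n='top';im=eyes.get_image(n).astype(float)
l,t,r,bb=215,185,275,225;f=13
c=np.clip((im[t:bb,l:r]/255)**.5*255*1.3,0,255).astype(np.uint8);c=cv2.resize(c,None,fx=f,fy=f,interpolation=cv2.INTER_CUBIC);cv2.imwrite('pics/top10.png',c)
"
```

```text
t 11.35 n 0.0024 a 0.1221 lat 0.0026 F n,a,lat 5.9 29.0 -2.5 T [0.73 0.3  0.45] w 0.0296
```

View pics/top10.png

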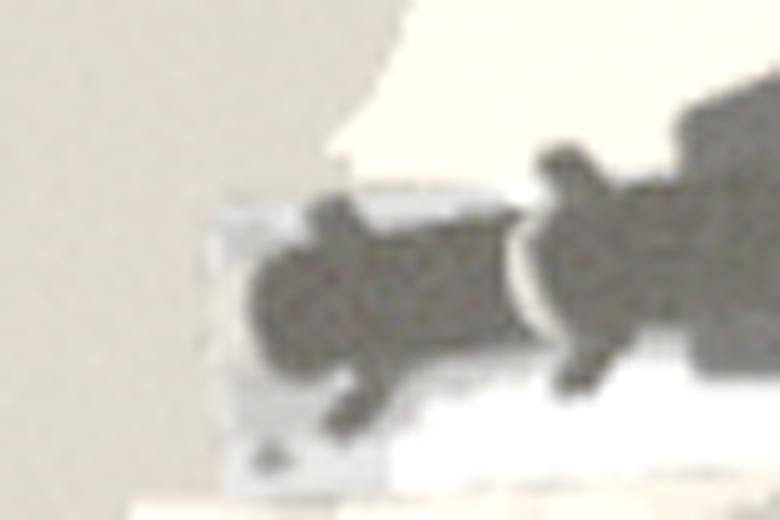

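>>> arm_command(
  moves="0 -0.001 -0.001 0 0 0; 0 -0.001 -0.001 0 0 0; 0 -0.001 -0.001 0 0 0; 0 -0.001 -0.001 0 0 0; 0 -0.001 -0.001 0 0 0",
)

```text
t: 11.9
eef_pos: [0.4953, 0.166, 0.1405]
tcp_rot: [0.637, 0.669, 0.264, -0.277]
contact_force: [4.1, 0.4, 2.3]
grip_width: 0.0295
```

```bash
python3 -c "
from h import *
st()"
```

```text
t 11.9 n 0.0022 a 0.123 lat 0.0022 F n,a,lat 1.8 1.5 4.1 T [-0.08 -0.79 -0.69] w 0.0295
```

>>> arm_command(
  moves="0 0 0 0 0 0; 0 0 0 0 0 0; 0 0 0 0 0 0; 0 0 0 0 0 0; 0 0 0 0 0 0",
  gripper=0.0,
)

```text
t: 12.4
eef_pos: [0.4948, 0.166, 0.1404]
tcp_rot: [0.637, 0.669, 0.264, -0.277]
contact_force: [0.6, -0.3, -0.4]
grip_width: 0.0441
```

```bash
python3 -c "
from h import *
st()
n='top';im=eyes.get_image(n).astype(float)
l,t,r,bb=215,185,275,225;f=13
c=np.clip((im[t:bb,l:r]/255)**.5*255*1.3,0,255).astype(np.uint8);c=cv2.resize(c,None,fx=f,fy=f,interpolation=cv2.INTER_CUBIC);cv2.imwrite('pics/top11.png',c)
"
```

```text
t 12.4 n 0.0021 a 0.1229 lat 0.0016 F n,a,lat -0.5 -0.1 0.6 T [-0.62 -0.11 -0.  ] w 0.0441
```

View pics/top11.png

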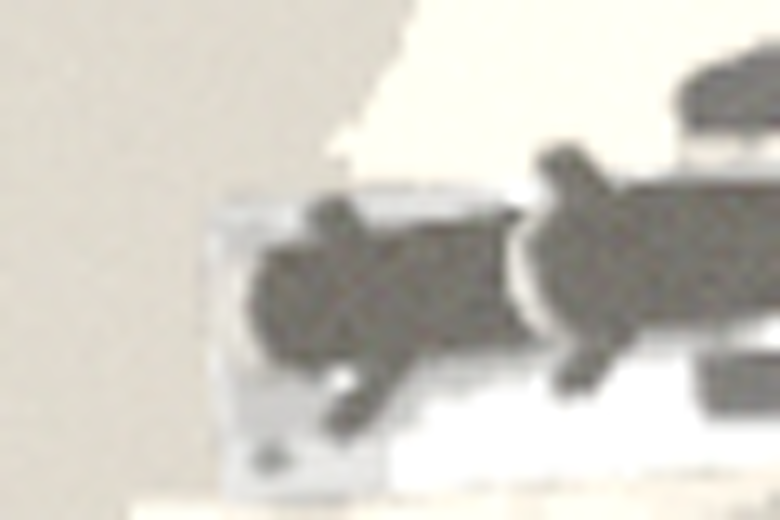

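Released and stable. I retreat along the axis while opening, then swing over to the perpendicular handle grasp.

>>> arm_command(
  moves="0 0 -0.005 0 0 0; 0 0 -0.02 0 0 0; 0 0 -0.045 0 0 0; 0 0 -0.07 0 0 0; 0 0 -0.095 0 0 0",
  gripper=-1,
)

```text
t: 12.95
eef_pos: [0.498, 0.098, 0.2084]
tcp_rot: [0.637, 0.669, 0.264, -0.277]
contact_force: [-0.5, 0.2, 0.5]
grip_width: 0.0822
```

```bash
cat >> h.py <<'E'
R2=frame(-ra,-rn); lat=np.cross(rn,ra)
E
python3 -c "
from h import *
st();Rm=Ro.from_rotvec((R2*pose()[2].inv()).as_rotvec()*.4)*pose()[2]
goto(RF+ra*.20+rn*.15,Rm,5)
for n,b in(('side',(240,90,360,250)),('top',(205,165,305,245))):
    im=eyes.get_image(n).copy();l,t,r,bb=b;f=min(700/(r-l),550/(bb-t));c=cv2.resize(im[t:bb,l:r],None,fx=f,fy=f,interpolation=cv2.INTER_CUBIC);cv2.imwrite(f'pics/{n}12.png',c)
"
```

```text
t 12.95 n 0.0021 a 0.2191 lat 0.0013 F n,a,lat 0.5 0.2 -0.4 T [-0.69 -0.14 -0.04] w 0.0822
need rows 5 d [ 0.1479 -0.0017  0.0192] rv [-2.000e-04 -6.284e-01 -1.500e-03]
0.030 -0.000 0.004 -0.000 -0.126 -0.000; 0.059 -0.001 0.008 -0.000 -0.251 -0.001; 0.089 -0.001 0.012 -0.000 -0.377 -0.001; 0.118 -0.001 0.015 -0.000 -0.503 -0.001; 0.148 -0.002 0.019 -0.000 -0.628 -0.002
t 12.95 J [ 0.69  0.86 -0.86  1.92 -0.28  0.66  0.3 ] pos [0.498  0.098  0.2084] F [-0.5  0.2  0.5] w 0.0822
```

View pics/side12.png

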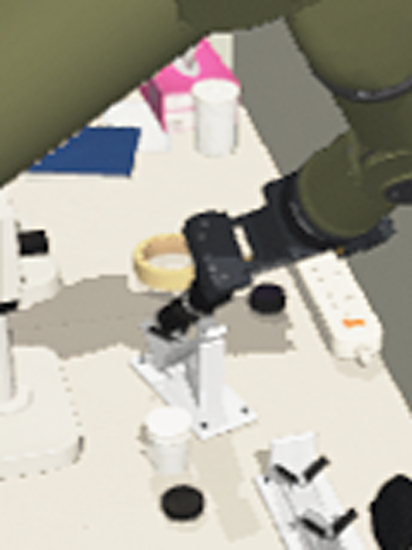

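View pics/top12.png

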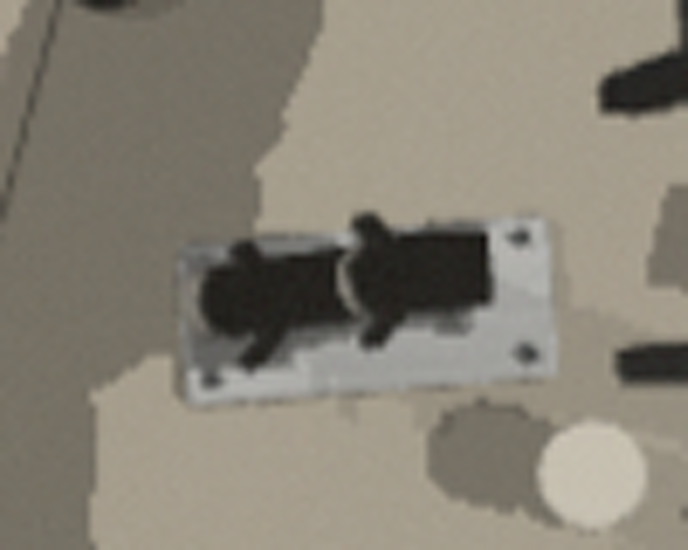

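The otoscope lies in both saddles, with its foot at the plate and its head overhanging near (490,270). Swinging the gripper over.

>>> arm_command(
  moves="0.03 0 -0.005 0 -0.05 0; 0.06 0 -0.005 0 -0.17 0; 0.09 0 0 0 -0.3 0; 0.12 0 0.01 0 -0.44 0; 0.15 0 0.02 0 -0.58 0",
)

```text
t: 13.55
eef_pos: [0.4942, 0.2101, 0.2961]
tcp_rot: [0.685, 0.718, 0.085, -0.09]
contact_force: [1.2, 0.4, -0.6]
grip_width: 0.0882
```

```bash
python3 -c "
from h import *
st();goto(RF+ra*.066+rn*.10+lat*.0018,R2,8)
"
```

```text
t 13.55 n 0.1434 a 0.2019 lat 0.0033 F n,a,lat -0.1 -0.6 1.2 T [-0.27 -0.13 -0.04] w 0.0882
need rows 8 d [ 0.0323 -0.0018  0.1389] rv [-0.0019 -1.0334 -0.0048]
0.004 -0.000 0.017 -0.000 -0.129 -0.001; 0.008 -0.000 0.035 -0.000 -0.258 -0.001; 0.012 -0.001 0.052 -0.001 -0.388 -0.002; 0.016 -0.001 0.069 -0.001 -0.517 -0.002; 0.020 -0.001 0.087 -0.001 -0.646 -0.003; 0.024 -0.001 0.104 -0.001 -0.775 -0.004; 0.028 -0.002 0.122 -0.002 -0.904 -0.004; 0.032 -0.002 0.139 -0.002 -1.033 -0.005
t 13.55 J [-0.03  0.47 -0.47  1.78 -0.03  0.83 -0.38] pos [0.4942 0.2101 0.2961] F [ 1.2  0.4 -0.6] w 0.0882
```

>>> arm_command(
  moves="0.007 0 0.01 0 -0.13 0; 0.014 0 0.025 0 -0.27 0; 0.02 -0.001 0.04 0 -0.4 0; 0.024 -0.001 0.06 0 -0.53 0; 0.027 -0.001 0.08 0 -0.66 0",
)

```text
t: 14.05
eef_pos: [0.4902, 0.2579, 0.2247]
tcp_rot: [0.674, 0.709, -0.142, 0.15]
contact_force: [0.4, -0.3, -0.5]
grip_width: 0.0882
```

```bash
python3 -c "
from h import *
st();goto(RF+ra*.066+rn*.08+lat*.0018,R2,5)
"
```

```text
t 14.05 n 0.1268 a 0.1174 lat 0.0018 F n,a,lat -0.6 -0.1 0.4 T [ 0.42 -0.03 -0.03] w 0.0882
need rows 3 d [ 0.0311 -0.0001  0.0622] rv [ 0.     -0.3694 -0.0017]
0.006 -0.000 0.012 0.000 -0.074 -0.000; 0.012 -0.000 0.025 0.000 -0.148 -0.001; 0.019 -0.000 0.037 0.000 -0.222 -0.001; 0.025 -0.000 0.050 0.000 -0.295 -0.001; 0.031 -0.000 0.062 0.000 -0.369 -0.002
t 14.05 J [-0.69  0.71 -0.15  1.57  0.42  1.2  -0.98] pos [0.4902 0.2579 0.2247] F [ 0.4 -0.3 -0.5] w 0.0882
```

>>> arm_command(
  moves="0.008 0 0.01 0 -0.1 0; 0.016 0 0.022 0 -0.2 0; 0.023 0 0.035 0 -0.3 0; 0.028 0 0.05 0 -0.37 0; 0.031 0 0.06 0 -0.37 0",
)

```text
t: 14.55
eef_pos: [0.487, 0.2643, 0.1528]
tcp_rot: [0.633, 0.672, -0.266, 0.277]
contact_force: [-1.1, 0.4, 0.6]
grip_width: 0.0883
```

```bash
python3 -c "
from h import *
st();goto(RF+ra*.066+rn*(-.0167)+lat*.0018,R2,5)
o,p,R=pose()
for n,b in(('side',(240,90,360,250)),('top',(205,165,305,245))):
    im=eyes.get_image(n).copy();l,t,r,bb=b;f=min(700/(r-l),550/(bb-t));c=cv2.resize(im[t:bb,l:r],None,fx=f,fy=f,interpolation=cv2.INTER_CUBIC);cv2.imwrite(f'pics/{n}13.png',c)
"
```

```text
t 14.55 n 0.0805 a 0.062 lat -0.0011 F n,a,lat 0.7 0.1 -1.1 T [ 0.65 -0.03 -0.05] w 0.0883
need rows 3 d [-0.0038  0.0029  0.0973] rv [-0.0008  0.0027  0.0069]
-0.001 0.001 0.019 -0.000 0.001 0.001; -0.002 0.001 0.039 -0.000 0.001 0.003; -0.002 0.002 0.058 -0.000 0.002 0.004; -0.003 0.002 0.078 -0.001 0.002 0.006; -0.004 0.003 0.097 -0.001 0.003 0.007
t 14.55 J [-0.87  0.98 -0.04  1.43  0.52  1.41 -1.12] pos [0.487  0.2643 0.1528] F [-1.1  0.4  0.6] w 0.0883
```

View pics/side13.png

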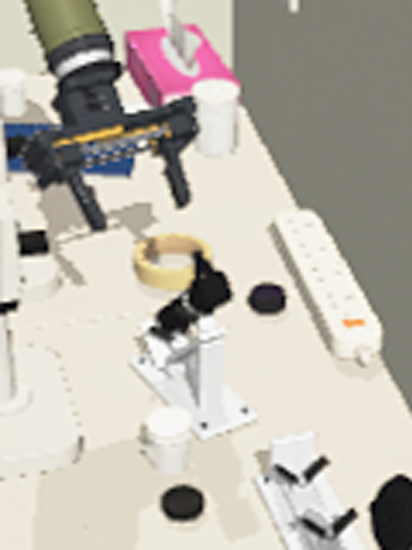

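View pics/top13.png

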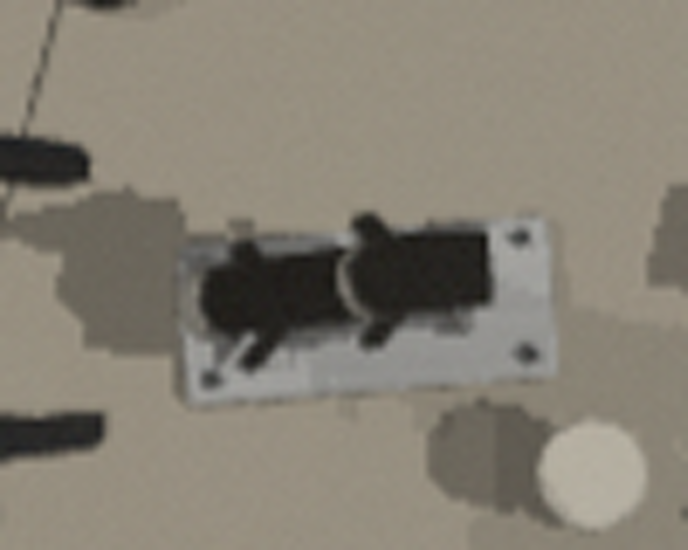

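Cone is up and the otoscope is well seated. Descending onto the handle between the saddles.

>>> arm_command(
  moves="-0.001 0.001 0.02 0 0 0; -0.002 0.002 0.04 0 0.001 0.003; -0.003 0.003 0.055 0 0.002 0.005; -0.004 0.003 0.068 0 0.003 0.007; -0.004 0.003 0.078 0 0.003 0.007",
)

```text
t: 15.15
eef_pos: [0.4956, 0.2018, 0.1046]
tcp_rot: [0.639, 0.667, -0.262, 0.277]
contact_force: [0.1, 0.1, 0.2]
grip_width: 0.0879
```

```bash
python3 -c "
from h import *
st();goto(RF+ra*.066+rn*(-.0157)+lat*.0018,R2,5)
for n,b in(('side',(240,90,360,250)),('top',(205,165,305,245))):
    im=eyes.get_image(n).copy();l,t,r,bb=b;f=min(700/(r-l),550/(bb-t));c=cv2.resize(im[t:bb,l:r],None,fx=f,fy=f,interpolation=cv2.INTER_CUBIC);cv2.imwrite(f'pics/{n}14.png',c)
"
```

```text
t 15.15 n 0.0021 a 0.0723 lat 0.0044 F n,a,lat 0.2 0.1 0.1 T [ 0.69 -0.04 -0.02] w 0.0879
need rows 1 d [ 0.0062 -0.0026  0.0178] rv [-0.0022 -0.0023 -0.0087]
0.001 -0.001 0.004 -0.000 -0.000 -0.002; 0.002 -0.001 0.007 -0.001 -0.001 -0.003; 0.004 -0.002 0.011 -0.001 -0.001 -0.005; 0.005 -0.002 0.014 -0.002 -0.002 -0.007; 0.006 -0.003 0.018 -0.002 -0.002 -0.009
t 15.15 J [-0.81  1.01 -0.02  1.57  0.58  1.24 -1.17] pos [0.4956 0.2018 0.1046] F [0.1 0.1 0.2] w 0.0879
```

View pics/side14.png

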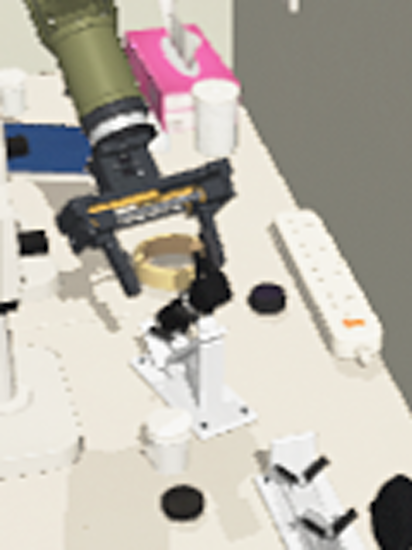

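View pics/top14.png

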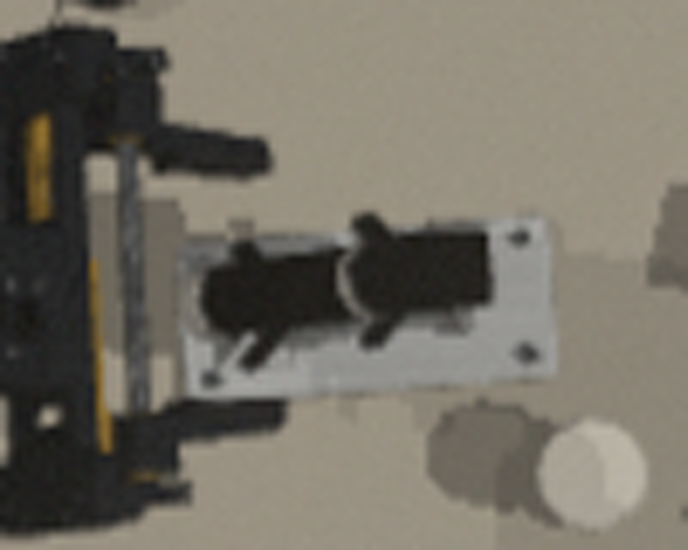

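>>> arm_command(
  moves="0.002 -0.001 0.004 0 0 -0.002; 0.004 -0.002 0.008 -0.001 -0.001 -0.005; 0.005 -0.002 0.012 -0.002 -0.002 -0.008; 0.005 -0.002 0.016 -0.002 -0.002 -0.008; 0.005 -0.002 0.018 -0.002 -0.002 -0.008",
)

```text
t: 15.75
eef_pos: [0.4934, 0.192, 0.0875]
tcp_rot: [0.636, 0.67, -0.265, 0.278]
contact_force: [-0.1, 0.5, -0.0]
grip_width: 0.0882
```

```bash
python3 -c "
from h import *
st()"
```

```text
t 15.75 n -0.0169 a 0.0671 lat 0.0016 F n,a,lat 0.4 -0.4 -0.1 T [0.68 0.   0.01] w 0.0882
```

>>> arm_command(
  moves="0 0 0 0 0 0; 0 0 0 0 0 0; 0 0 0 0 0 0; 0 0 0 0 0 0; 0 0 0 0 0 0",
  gripper=1,
  newtons=25,
)

```text
t: 16.25
eef_pos: [0.4935, 0.1921, 0.0875]
tcp_rot: [0.636, 0.67, -0.265, 0.278]
contact_force: [-0.1, -0.8, -0.1]
grip_width: 0.0504
```

>>> arm_command(
  moves="0 0 0 0 0 0; 0 0 0 0 0 0; 0 0 0 0 0 0; 0 0 0 0 0 0; 0 0 0 0 0 0",
)

```text
t: 16.75
eef_pos: [0.4949, 0.1948, 0.0888]
tcp_rot: [0.636, 0.671, -0.262, 0.278]
contact_force: [-0.3, 11.6, 16.0]
grip_width: 0.0103
```

```bash
python3 -c "
from h import *
st()"
```

```text
t 16.75 n -0.0141 a 0.066 lat 0.0032 F n,a,lat 19.5 3.1 0.3 T [-0.16 -0.07 -0.02] w 0.0103
```

The opening is 10 mm with force along the normal, so the fingers have closed on something other than the 30 mm handle. Looking.

```bash
python3 -c "
from h import *
for n,b in(('side',(240,90,360,250)),('top',(205,165,305,245))):
    im=eyes.get_image(n).copy();l,t,r,bb=b;f=min(700/(r-l),550/(bb-t));c=cv2.resize(im[t:bb,l:r],None,fx=f,fy=f,interpolation=cv2.INTER_CUBIC);cv2.imwrite(f'pics/{n}15.png',c)
"
```

```text
(no output)
```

View pics/side15.png

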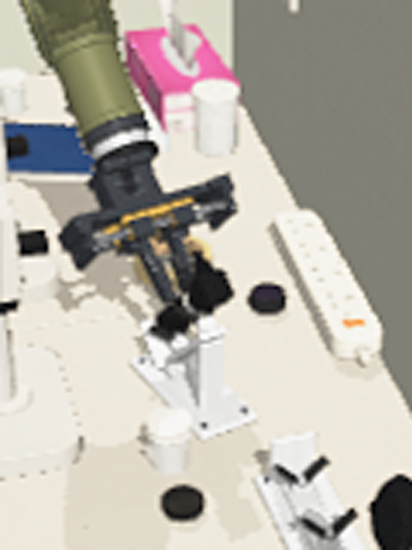

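View pics/top15.png

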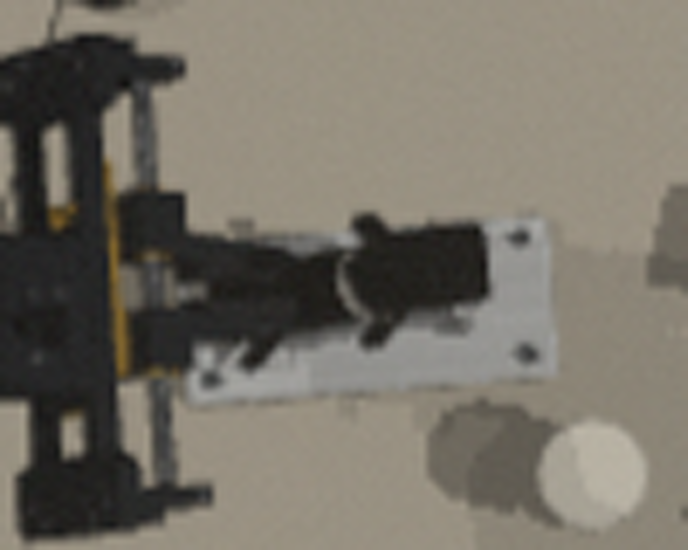

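```bash
python3 -c "
from h import *
o,p,R=pose();Rm=R.as_matrix()
for n,b in(('side',(270,110,330,190)),('top',(215,180,285,230))):
    im=eyes.get_image(n).astype(float);l,t,r,bb=b;f=min(750/(r-l),560/(bb-t));c=np.clip((im[t:bb,l:r]/255)**.5*255*1.15,0,255).astype(np.uint8);c=cv2.resize(c,None,fx=f,fy=f,interpolation=cv2.INTER_CUBIC)
    for X,col in((p,(0,0,255)),(p-Rm[:,2]*.0187,(0,255,0)),(RF,(255,0,0)),(RF+ra*.11,(255,0,0)),(p-Rm[:,2]*.0637,(0,255,255))):
        u=(proj(n,X)-[l,t]+.5)*f;cv2.circle(c,tuple(int(v) for v in u),5,col,2)
    cv2.imwrite(f'pics/{n}16.png',c)
"
```

```text
(no output)
```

View pics/side16.png

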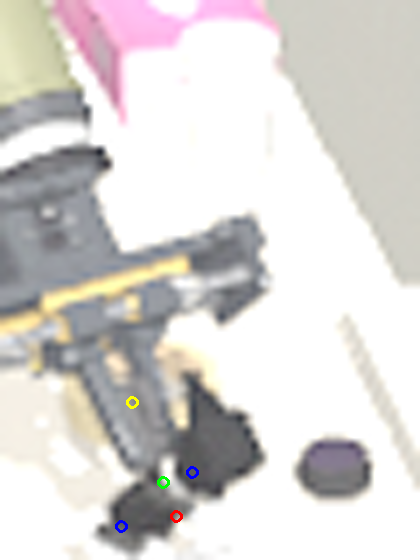

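View pics/top16.png

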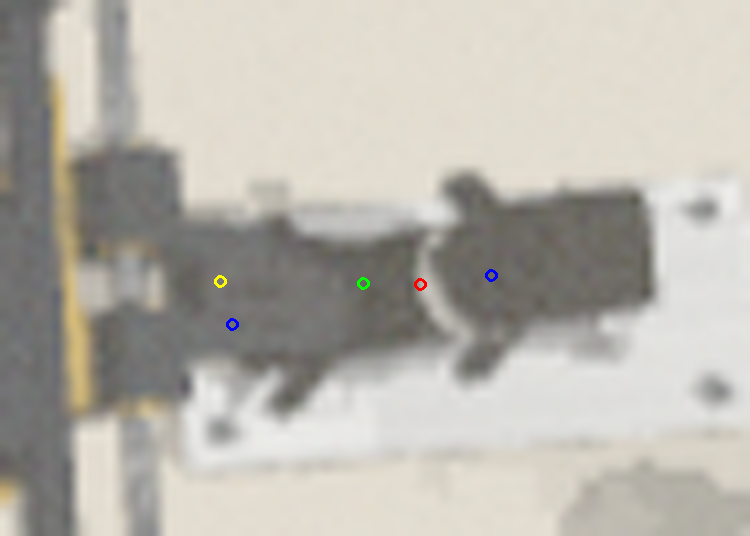

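```bash
python3 -c "
from h import *
p=np.array([.4956,.2018,.1046]);Rm=Ro.from_quat([.639,.667,-.262,.277]).as_matrix()
for n,b in(('side',(240,90,360,250)),('top',(205,165,305,245))):
    l,t,r,bb=b;f=min(700/(r-l),550/(bb-t));c=cv2.imread(f'pics/{n}14.png');c=np.clip((c/255.)**.6*255,0,255).astype(np.uint8)
    for s in(-.0525,.0525):
      for q,col in((0,(0,0,255)),(.0187,(0,255,0)),(.0637,(0,255,255))):
        u=(proj(n,p+Rm[:,1]*s-Rm[:,2]*q)-[l,t]+.5)*f;cv2.circle(c,tuple(int(v) for v in u),4,col,1)
    cv2.imwrite(f'pics/{n}14b.png',c)
"
```

```text
(no output)
```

View pics/side14b.png

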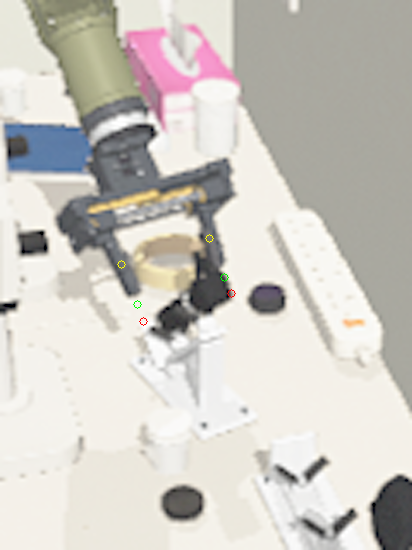

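View pics/top14b.png

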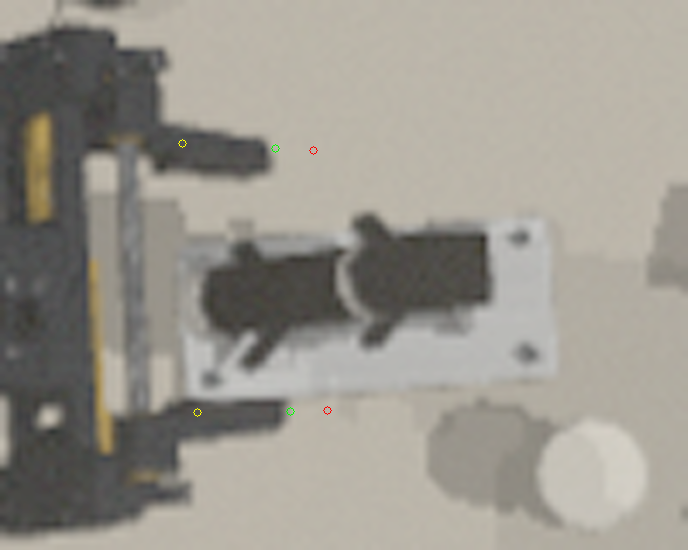

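```bash
python3 -c "
from h import *
a=np.array([357,297])/10.714+[215,180]-.5;b=np.array([148,468])/7+[270,110]-.5
X,e=tri(b,'side',a,'top');o,p,R=pose();print('tip',X,e,'fk',p,'diff',X-p,'in tool',R.inv().apply(X-p))
p=np.array([.4956,.2018,.1046]);R=Ro.from_quat([.639,.667,-.262,.277])
# open-tip: robot-side finger (tool y sign?) top px lower finger tip, side px left finger tip
a=np.array([286,414])/6.875+[205,165]-.5;b=np.array([133,294])/3.4375+[240,90]-.5
X,e=tri(b,'side',a,'top');Y=R.inv().apply(X-p);print('open tip',X,e,Y)
print(sensors.get_obs()['t'])
"
```

```text
tip [0.48791292 0.21057479 0.11289447] 0.003804375197899174 fk [0.49478801 0.1966724  0.08916949] diff [-0.00687509  0.01390239  0.02372498] in tool [-0.00659721 -0.00602844 -0.02689893]
open tip [0.4396718  0.2128805  0.13159673] 0.0022595801122007662 [-0.00959886 -0.0552546  -0.02888521]
16.95
```

```bash
python3 -c "
from h import *
p=np.array([.4423,-.3735,.2083]);Rm=Ro.from_quat([.608,.794,-.001,-.001]).as_matrix()
n='side';l,t=290,170;f=3;c=cv2.imread('pics/side2.png');c=np.clip((c/255.)**.6*255,0,255).astype(np.uint8)
for s in(-.0525,.0525):
  for q,col in((0,(0,0,255)),(.0187,(0,255,0)),(.0637,(0,255,255))):
    u=(proj(n,p+Rm[:,1]*s-Rm[:,2]*q)-[l,t]+.5)*f;cv2.circle(c,tuple(int(v) for v in u),3,col,1)
cv2.imwrite('pics/side2b.png',cv2.resize(c[150:400,100:450],None,fx=2,fy=2))
"
```

```text
(no output)
```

View pics/side2b.png

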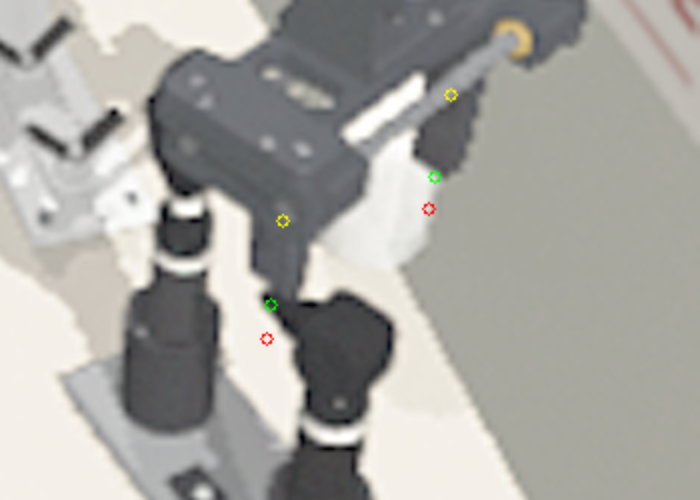

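The visible fingertips end about 22–27 mm short of the reported TCP. An earlier tool-down picture shows the same, so the fingers closed on top of the handle. I back off, open, and will go about 22 mm deeper.

>>> arm_command(
  moves="0 0 -0.005 0 0 0; 0 0 -0.015 0 0 0; 0 0 -0.03 0 0 0; 0 0 -0.045 0 0 0; 0 0 -0.045 0 0 0",
  gripper=-1,
)

```text
t: 17.45
eef_pos: [0.493, 0.2304, 0.1217]
tcp_rot: [0.636, 0.672, -0.259, 0.277]
contact_force: [0.1, 0.5, -0.2]
grip_width: 0.0385
```

>>> arm_command(
  moves="0 0 0 0 0 0; 0 0 0 0 0 0; 0 0 0 0 0 0; 0 0 0 0 0 0; 0 0 0 0 0 0",
)

```text
t: 17.95
eef_pos: [0.493, 0.2299, 0.1215]
tcp_rot: [0.636, 0.672, -0.26, 0.277]
contact_force: [0.1, -0.2, 0.9]
grip_width: 0.0782
```

```bash
python3 -c "
from h import *
st();goto(RF+ra*.062+rn*(-.033)+lat*.0018,R2,10)
for n,b in(('side',(260,120,340,200)),('top',(205,170,305,240))):
    im=eyes.get_image(n).astype(float);l,t,r,bb=b;f=min(750/(r-l),560/(bb-t));c=np.clip((im[t:bb,l:r]/255)**.6*255,0,255).astype(np.uint8);c=cv2.resize(c,None,fx=f,fy=f,interpolation=cv2.INTER_CUBIC);cv2.imwrite(f'pics/{n}17.png',c)
"
```

```text
t 17.95 n 0.034 a 0.0643 lat 0.0031 F n,a,lat 0.5 0.8 0.1 T [ 0.65 -0.02  0.  ] w 0.0782
need rows 2 d [ 0.0019 -0.0017  0.067 ] rv [ 0.0052 -0.0061  0.0002]
0.000 -0.000 0.007 0.001 -0.001 0.000; 0.000 -0.000 0.013 0.001 -0.001 0.000; 0.001 -0.001 0.020 0.002 -0.002 0.000; 0.001 -0.001 0.027 0.002 -0.002 0.000; 0.001 -0.001 0.033 0.003 -0.003 0.000; 0.001 -0.001 0.040 0.003 -0.004 0.000; 0.001 -0.001 0.047 0.004 -0.004 0.000; 0.002 -0.001 0.054 0.004 -0.005 0.000; 0.002 -0.002 0.060 0.005 -0.006 0.000; 0.002 -0.002 0.067 0.005 -0.006 0.000
t 17.95 J [-0.84  1.   -0.03  1.52  0.56  1.3  -1.15] pos [0.493  0.2299 0.1215] F [ 0.1 -0.2  0.9] w 0.0782
```

View pics/side17.png

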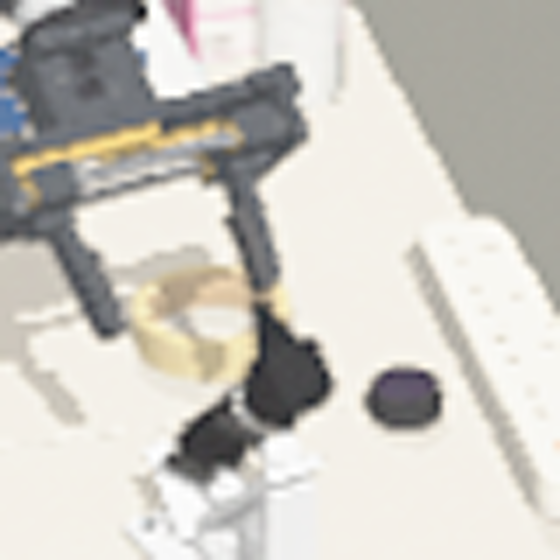

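View pics/top17.png

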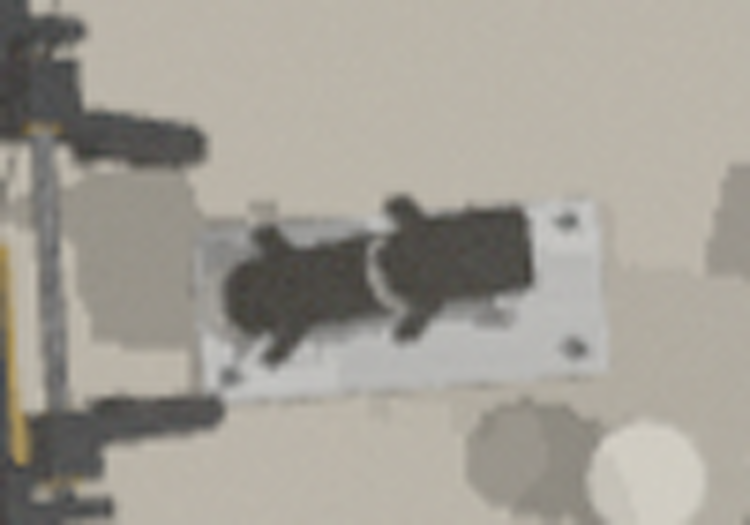

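>>> arm_command(
  moves="0.002 0 0.012 0 0 0; 0.004 -0.001 0.025 0.002 -0.002 0; 0.006 -0.001 0.038 0.003 -0.004 0; 0.007 -0.002 0.048 0.005 -0.006 0; 0.007 -0.002 0.055 0.005 -0.006 0",
)

```text
t: 18.55
eef_pos: [0.4926, 0.1952, 0.0764]
tcp_rot: [0.636, 0.67, -0.264, 0.278]
contact_force: [0.1, 0.3, -0.2]
grip_width: 0.0881
```

```bash
python3 -c "
from h import *
st();goto(RF+ra*.057+rn*(-.037)+lat*.0018,R2,5)
for n,b in(('side',(260,120,340,200)),('top',(205,170,305,240))):
    im=eyes.get_image(n).astype(float);l,t,r,bb=b;f=min(750/(r-l),560/(bb-t));c=np.clip((im[t:bb,l:r]/255)**.6*255,0,255).astype(np.uint8);c=cv2.resize(c,None,fx=f,fy=f,interpolation=cv2.INTER_CUBIC);cv2.imwrite(f'pics/{n}18.png',c)
"
```

```text
t 18.55 n -0.0224 a 0.057 lat 0.001 F n,a,lat 0.1 -0.4 0.1 T [ 0.67 -0.02 -0.01] w 0.0881
need rows 1 d [0.     0.0008 0.0146] rv [-0.0009  0.0011  0.0008]
0.000 0.000 0.003 -0.000 0.000 0.000; 0.000 0.000 0.006 -0.000 0.000 0.000; 0.000 0.000 0.009 -0.001 0.001 0.000; 0.000 0.001 0.012 -0.001 0.001 0.001; 0.000 0.001 0.015 -0.001 0.001 0.001
t 18.55 J [-0.81  1.04 -0.02  1.59  0.59  1.19 -1.2 ] pos [0.4926 0.1952 0.0764] F [ 0.1  0.3 -0.2] w 0.0881
```

View pics/side18.png

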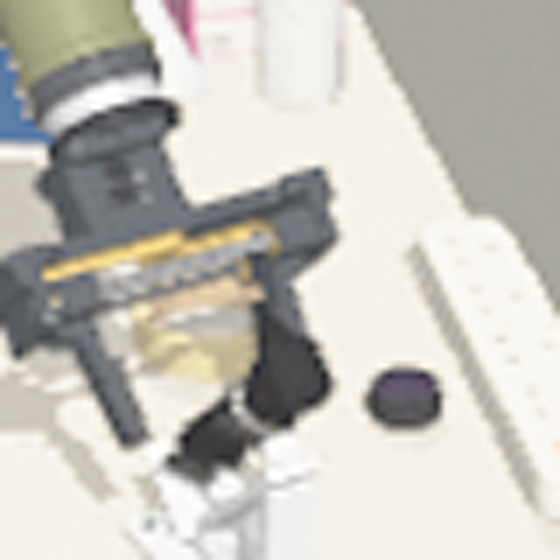

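View pics/top18.png

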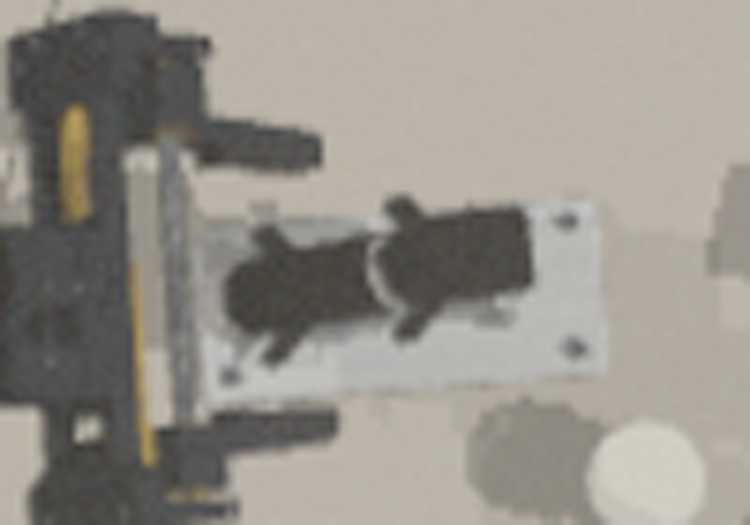

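>>> arm_command(
  moves="0 0 0.004 0 0 0; 0 0.001 0.008 0 0 0; 0 0.001 0.011 -0.001 0.001 0; 0 0.001 0.014 -0.001 0.001 0; 0 0.001 0.015 -0.001 0.001 0",
)

```text
t: 19.15
eef_pos: [0.4943, 0.1842, 0.0662]
tcp_rot: [0.636, 0.67, -0.264, 0.278]
contact_force: [-0.1, -0.1, 0.1]
grip_width: 0.088
```

```bash
python3 -c "
from h import *
st()
for n,b in(('side',(260,120,340,200)),('top',(205,170,305,240))):
    im=eyes.get_image(n).astype(float);l,t,r,bb=b;f=min(750/(r-l),560/(bb-t));c=np.clip((im[t:bb,l:r]/255)**.6*255,0,255).astype(np.uint8);c=cv2.resize(c,None,fx=f,fy=f,interpolation=cv2.INTER_CUBIC);cv2.imwrite(f'pics/{n}19.png',c)
"
```

```text
t 19.15 n -0.0375 a 0.0576 lat 0.002 F n,a,lat -0.0 0.1 -0.1 T [ 0.66 -0.03 -0.03] w 0.088
```

View pics/side19.png

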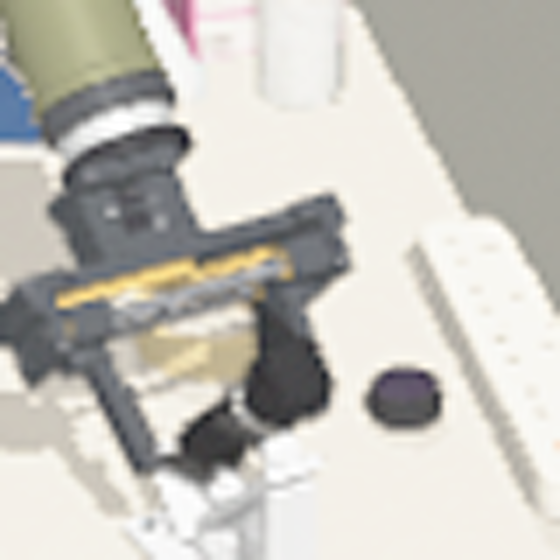

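View pics/top19.png

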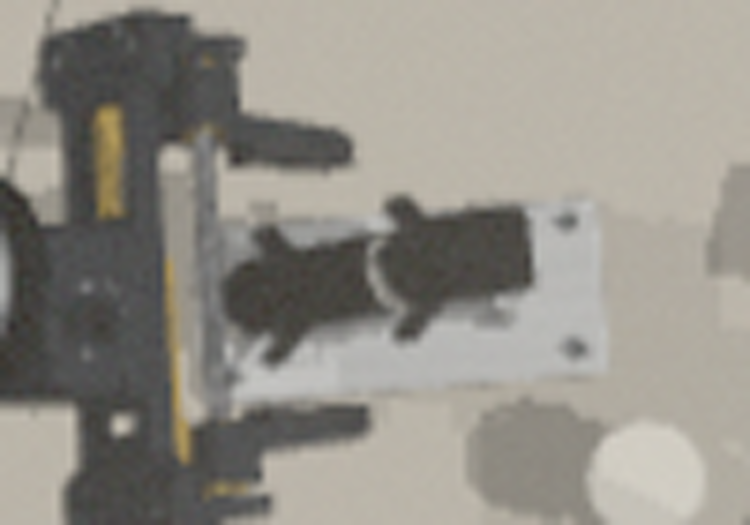

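```bash
python3 -c "
from h import *
a=np.array([366,418])/7.5+[205,170]-.5;b=np.array([146,464])/7+[260,120]-.5
X,e=tri(b,'side',a,'top');print(X,e,'n',(X-RF)@rn,'a',(X-RF)@ra,'lat',(X-RF)@lat)
b=b-[1.5,0];X,e=tri(b,'side',a,'top');print(X,e,'n',(X-RF)@rn,'a',(X-RF)@ra,'lat',(X-RF)@lat)
"
```

```text
[0.43984032 0.19803611 0.09460075] 0.0024532813684121457 n -0.005609593470939662 a 0.06585615584637056 lat -0.0515751074743172
[0.43738859 0.19904996 0.09491016] 0.007756332181287801 n -0.004584153948852935 a 0.0652682909390213 lat -0.053970411549032475
```

>>> arm_command(
  moves="0 0 0.003 0 0 0; 0 0 0.006 0 0 0; 0 0 0.009 0 0 0; 0 0 0.010 0 0 0; 0 0 0.010 0 0 0",
)

```text
t: 19.75
eef_pos: [0.4946, 0.177, 0.0592]
tcp_rot: [0.636, 0.67, -0.264, 0.278]
contact_force: [-0.6, -0.7, 1.3]
grip_width: 0.088
```

>>> arm_command(
  moves="0 0 0 0 0 0; 0 0 0 0 0 0; 0 0 0 0 0 0; 0 0 0 0 0 0; 0 0 0 0 0 0",
  gripper=0.1,
)

```text
t: 20.25
eef_pos: [0.4946, 0.177, 0.0592]
tcp_rot: [0.636, 0.67, -0.264, 0.278]
contact_force: [0.6, 0.1, 0.4]
grip_width: 0.0501
```

```bash
python3 -c "
from h import *
st()
for n,b in(('side',(260,120,340,200)),('top',(205,170,305,240))):
    im=eyes.get_image(n).astype(float);l,t,r,bb=b;f=min(750/(r-l),560/(bb-t));c=np.clip((im[t:bb,l:r]/255)**.6*255,0,255).astype(np.uint8);c=cv2.resize(c,None,fx=f,fy=f,interpolation=cv2.INTER_CUBIC);cv2.imwrite(f'pics/{n}20.png',c)
"
```

```text
t 20.25 n -0.0475 a 0.0577 lat 0.002 F n,a,lat 0.3 0.2 0.6 T [ 0.61 -0.08 -0.03] w 0.0501
```

View pics/side20.png

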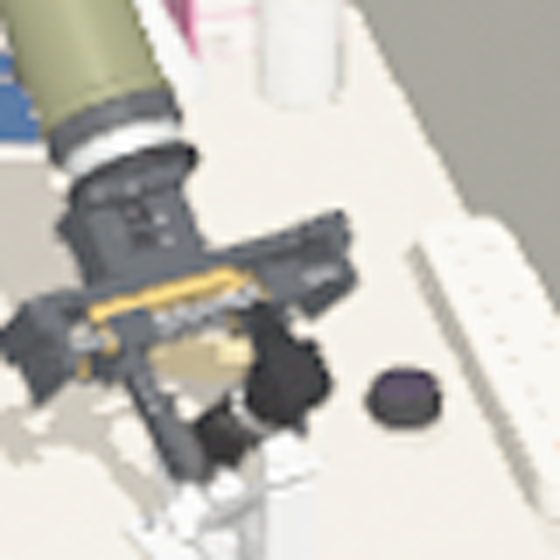

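View pics/top20.png

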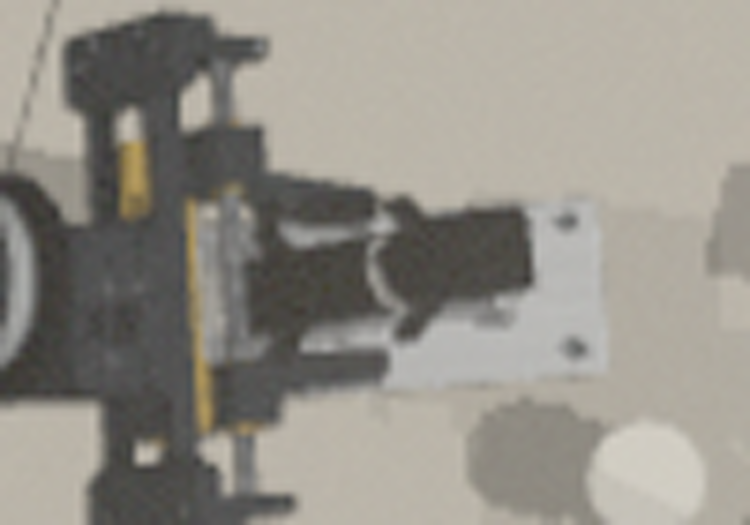

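The fingers now straddle the handle between the saddles. Closing.

>>> arm_command(
  moves="0 0 0 0 0 0; 0 0 0 0 0 0; 0 0 0 0 0 0; 0 0 0 0 0 0; 0 0 0 0 0 0",
  gripper=1,
  newtons=30,
)

```text
t: 20.85
eef_pos: [0.4957, 0.1773, 0.0593]
tcp_rot: [0.636, 0.67, -0.263, 0.278]
contact_force: [5.0, 0.3, 0.6]
grip_width: 0.0291
```

```bash
python3 -c "
from h import *
st()"
```

```text
t 20.85 n -0.0473 a 0.0576 lat 0.0031 F n,a,lat 0.5 0.4 5.0 T [ 0.73 -0.71  0.76] w 0.0291
```

Opening is 29 mm, the same as for the 30 mm head. Lifting off along the slope normal.

>>> arm_command(
  moves="0 0.001 -0.005 0 0 0; 0 0.001 -0.015 0 0 0; 0 0.001 -0.03 0 0 0; 0 0.001 -0.05 0 0 0; 0 0.001 -0.07 0 0 0",
)

```text
t: 21.35
eef_pos: [0.4926, 0.2278, 0.1092]
tcp_rot: [0.636, 0.67, -0.264, 0.277]
contact_force: [-1.0, -0.2, -2.8]
grip_width: 0.0287
```

```bash
python3 -c "
from h import *
st()
o,p,R=pose()
for n,b in(('side',(250,100,340,190)),('top',(195,160,305,245))):
    im=eyes.get_image(n).astype(float);l,t,r,bb=b;f=min(750/(r-l),560/(bb-t));c=np.clip((im[t:bb,l:r]/255)**.6*255,0,255).astype(np.uint8);c=cv2.resize(c,None,fx=f,fy=f,interpolation=cv2.INTER_CUBIC);cv2.imwrite(f'pics/{n}21.png',c)
"
```

```text
t 21.35 n 0.0238 a 0.0571 lat 0.0027 F n,a,lat -2.1 -1.9 -1.0 T [ 0.89 -0.06 -0.03] w 0.0287
```

View pics/side21.png

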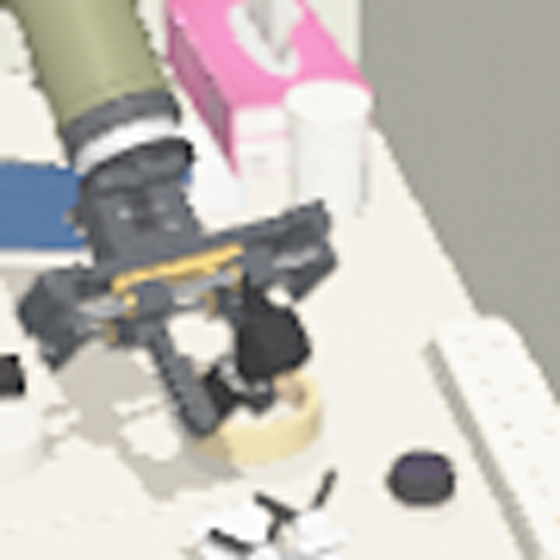

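View pics/top21.png

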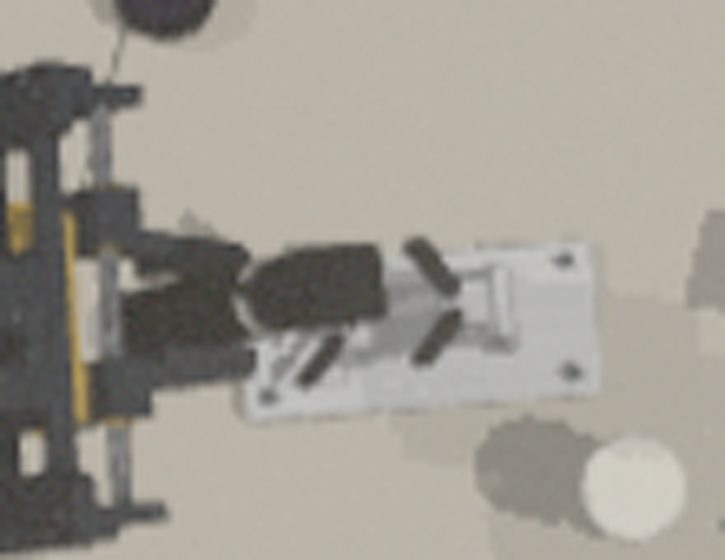

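Held, and the cone side faces the palm. I work out the cradle approach in the reported tool frame, using the same handle-to-TCP offset as measured when it was seated in the rest.

```bash
cat >> h.py <<'E'
cu=np.array([np.cos(np.radians(-101.4)),np.sin(np.radians(-101.4)),0]);CF=np.array([.5105,.0027,.05]);cl=np.cross(Z,cu)
R3=frame(-cu,-Z)
def ct(da=0,dn=0,dl=0): return CF+cu*(.0576+da)+Z*(-.0473+dn)+cl*dl
def sc():
    o,p,R=pose();F=np.array(o["contact_force"]);d=p-ct();print("t",o["t"],"u",round(d@cu,4),"up",round(d@Z,4),"lat",round(d@cl,4),"F u,z,lat",(F@cu).round(1),F[2].round(1),(F@cl).round(1),"T",np.round(o["wrist_torque"],2),"w",round(o["grip_width"],4),"rot",(R.inv()*R3).as_rotvec().round(3))
E
python3 -c "
from h import *
print(ct());R=pose()[2]
goto([.492,.16,.26],Ro.from_rotvec((R3*R.inv()).as_rotvec()*.5)*R,5)
"
```

```text
[ 0.49911494 -0.05376362  0.0027    ]
need rows 4 d [-0.156  -0.0051 -0.0574] rv [0.0506 0.3878 0.1204]
-0.031 -0.001 -0.011 0.010 0.078 0.024; -0.062 -0.002 -0.023 0.020 0.155 0.048; -0.094 -0.003 -0.034 0.030 0.233 0.072; -0.125 -0.004 -0.046 0.040 0.310 0.096; -0.156 -0.005 -0.057 0.051 0.388 0.120
t 21.45 J [-0.84  1.01 -0.03  1.51  0.56  1.29 -1.16] pos [0.4935 0.2307 0.1095] F [ 0.9  0.9 -1.8] w 0.0293
```

>>> arm_command(
  moves="-0.02 0 -0.02 0 0.03 0; -0.045 -0.001 -0.045 0.01 0.08 0.02; -0.08 -0.003 -0.06 0.02 0.17 0.05; -0.12 -0.004 -0.06 0.035 0.28 0.09; -0.155 -0.005 -0.057 0.05 0.39 0.12",
)

```text
t: 21.95
eef_pos: [0.4916, 0.1597, 0.2602]
tcp_rot: [0.72, 0.667, -0.131, 0.14]
contact_force: [0.9, -0.7, -1.2]
grip_width: 0.0293
```

```bash
python3 -c "
from h import *
goto(ct(.012,.12),R3,10)
"
```

```text
need rows 6 d [-0.1562  0.0176  0.212 ] rv [0.0511 0.3819 0.1203]
-0.016 0.002 0.021 0.005 0.038 0.012; -0.031 0.004 0.042 0.010 0.076 0.024; -0.047 0.005 0.064 0.015 0.115 0.036; -0.062 0.007 0.085 0.020 0.153 0.048; -0.078 0.009 0.106 0.026 0.191 0.060; -0.094 0.011 0.127 0.031 0.229 0.072; -0.109 0.012 0.148 0.036 0.267 0.084; -0.125 0.014 0.170 0.041 0.306 0.096; -0.141 0.016 0.191 0.046 0.344 0.108; -0.156 0.018 0.212 0.051 0.382 0.120
t 21.95 J [-0.55  0.59 -0.12  1.7   0.41  1.14 -0.95] pos [0.4916 0.1597 0.2602] F [ 0.9 -0.7 -1.2] w 0.0293
```

>>> arm_command(
  moves="-0.03 0.002 0.015 0.005 0.07 0.015; -0.06 0.005 0.035 0.015 0.15 0.04; -0.09 0.008 0.06 0.025 0.23 0.065; -0.115 0.011 0.09 0.035 0.3 0.09; -0.135 0.014 0.125 0.045 0.36 0.11",
)

```text
t: 22.45
eef_pos: [0.4938, -0.0157, 0.1952]
tcp_rot: [0.771, 0.636, -0.006, 0.009]
contact_force: [0.3, 0.1, -2.5]
grip_width: 0.0286
```

```bash
python3 -c "
from h import *
goto(ct(.012,.10),R3,5)
"
```

```text
need rows 3 d [-0.0465  0.0118  0.0935] rv [0.0057 0.0204 0.0076]
-0.009 0.002 0.019 0.001 0.004 0.002; -0.019 0.005 0.037 0.002 0.008 0.003; -0.028 0.007 0.056 0.003 0.012 0.005; -0.037 0.009 0.075 0.005 0.016 0.006; -0.046 0.012 0.094 0.006 0.020 0.008
t 22.45 J [ 0.07  0.54 -0.23  1.97  0.23  0.65 -0.5 ] pos [ 0.4938 -0.0157  0.1952] F [ 0.3  0.1 -2.5] w 0.0286
```

>>> arm_command(
  moves="-0.012 0.003 0.015 0.001 0.005 0.002; -0.025 0.006 0.035 0.003 0.01 0.004; -0.037 0.009 0.055 0.005 0.015 0.006; -0.045 0.011 0.075 0.006 0.02 0.008; -0.046 0.012 0.094 0.006 0.02 0.008",
)

```text
t: 22.95
eef_pos: [0.4948, -0.0676, 0.1008]
tcp_rot: [0.775, 0.632, -0.002, -0.001]
contact_force: [0.9, -0.2, -2.5]
grip_width: 0.0292
```

```bash
python3 -c "
from h import *
sc()
for n,b in(('side',(290,160,390,260)),('top',(295,165,405,245))):
    im=eyes.get_image(n).astype(float);l,t,r,bb=b;f=min(750/(r-l),560/(bb-t));c=np.clip((im[t:bb,l:r]/255)**.6*255,0,255).astype(np.uint8);c=cv2.resize(c,None,fx=f,fy=f,interpolation=cv2.INTER_CUBIC);cv2.imwrite(f'pics/{n}22.png',c)
"
```

```text
t 22.95 u 0.0144 up 0.0981 lat -0.0015 F u,z,lat 0.0 -2.5 0.9 T [-0.   -0.06 -0.07] w 0.0292 rot [-0.004  0.002 -0.004]
```

View pics/side22.png

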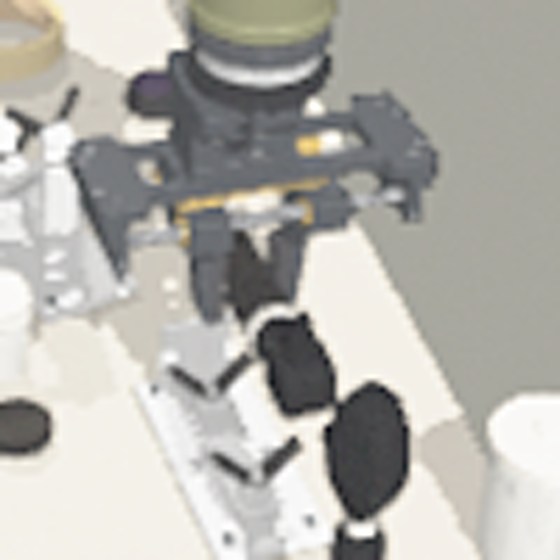

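View pics/top22.png

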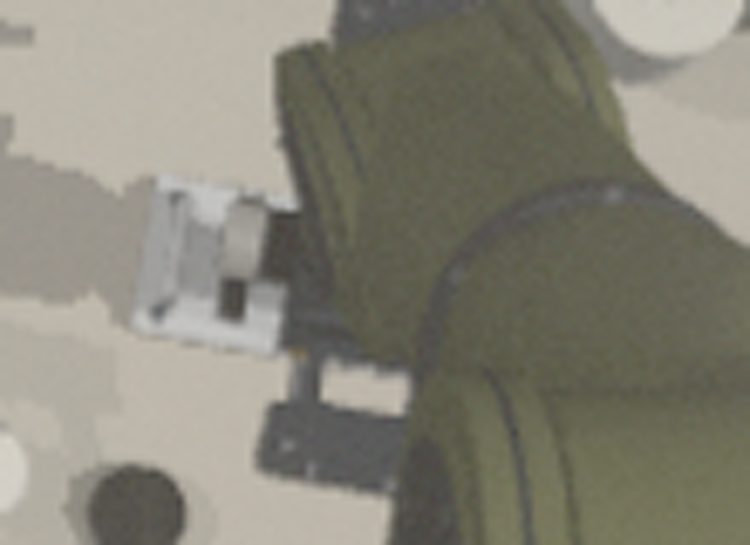

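```bash
python3 -c "
from h import *
o,p,R=pose();d=p-ct();F=CF+d
for X in(F,F+cu*.03):
  u=proj('top',X);print((u-[295,165]+.5)*6.82)
  u=proj('side',X);print((u-[290,160]+.5)*5.6)
for q in (.0,.11,.146): print('side',(proj('side',F+cu*q)-[290,160]+.5)*5.6)
print('conetip',(proj('side',F+cu*.146+Z*.043)-[290,160]+.5)*5.6)
"
```

```text
[228.87370246 231.78858047]
[207.59857683 223.08744095]
[304.15492637 245.13324381]
[225.06250141 253.49741369]
side [207.59857683 223.08744095]
side [274.83836315 340.1722382 ]
side [298.90076978 382.07216316]
conetip [303.75631777 317.58361118]
```

Cone tip and head match the predicted cone-up position in the side view. Descending to the cradle.

```bash
python3 -c "
from h import *
goto(ct(.007,.022),R3,5)
"
```

```text
need rows 2 d [0.0062 0.0034 0.0752] rv [-0.0074  0.0022 -0.002 ]
0.001 0.001 0.015 -0.001 0.000 -0.000; 0.002 0.001 0.030 -0.003 0.001 -0.001; 0.004 0.002 0.045 -0.004 0.001 -0.001; 0.005 0.003 0.060 -0.006 0.002 -0.002; 0.006 0.003 0.075 -0.007 0.002 -0.002
t 23.05 J [ 0.15  0.71 -0.18  2.03  0.29  0.43 -0.46] pos [ 0.4937 -0.066   0.0999] F [ 0.2  0.6 -1.9] w 0.0292
```

>>> arm_command(
  moves="0.002 0.001 0.018 -0.002 0 0; 0.004 0.002 0.036 -0.004 0.001 0; 0.006 0.003 0.052 -0.006 0.002 -0.001; 0.006 0.003 0.066 -0.007 0.002 -0.002; 0.006 0.003 0.075 -0.007 0.002 -0.002",
)

```text
t: 23.55
eef_pos: [0.4966, -0.0604, 0.0246]
tcp_rot: [0.774, 0.634, -0.001, -0.001]
contact_force: [0.5, -0.6, -1.6]
grip_width: 0.0289
```

```bash
python3 -c "
from h import *
sc()
for n,b in(('side',(290,170,390,270)),('top',(295,165,405,245))):
    im=eyes.get_image(n).astype(float);l,t,r,bb=b;f=min(750/(r-l),560/(bb-t));c=np.clip((im[t:bb,l:r]/255)**.6*255,0,255).astype(np.uint8);c=cv2.resize(c,None,fx=f,fy=f,interpolation=cv2.INTER_CUBIC);cv2.imwrite(f'pics/{n}23.png',c)
"
```

```text
t 23.55 u 0.007 up 0.0219 lat -0.0012 F u,z,lat 0.5 -1.6 0.6 T [ 0.02 -0.05 -0.03] w 0.0289 rot [-0.002  0.     0.   ]
```

View pics/side23.png

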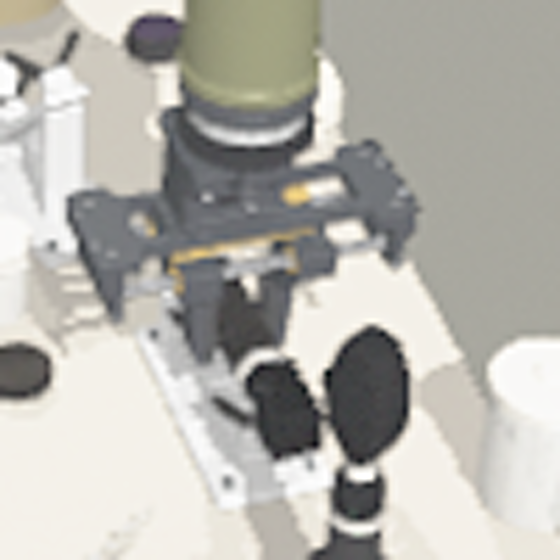

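View pics/top23.png

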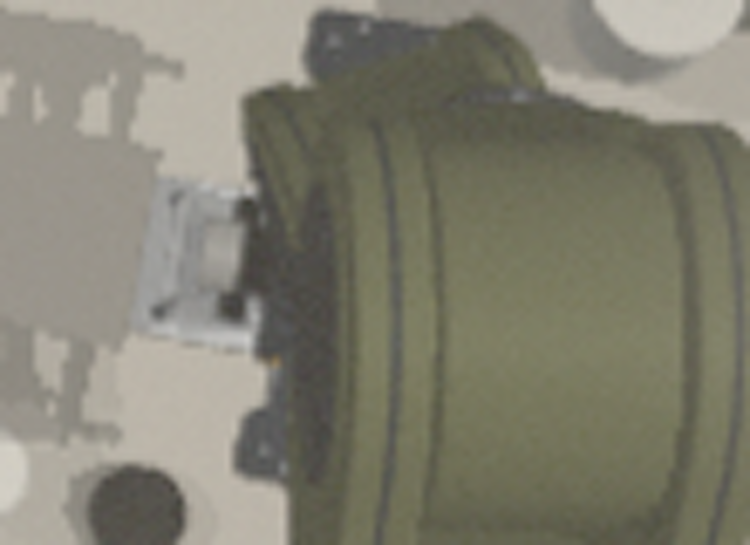

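Foot end at (203,252), clear of the end plate at about x=187 and centred on the saddle. Lowering further.

>>> arm_command(
  moves="0 0.001 0.005 0 0 0; 0 0.001 0.009 0 0 0; 0 0.001 0.012 0 0 0; 0 0.001 0.015 0 0 0; 0 0.001 0.016 0 0 0",
)

```text
t: 24.15
eef_pos: [0.4972, -0.0608, 0.0082]
tcp_rot: [0.774, 0.633, -0.001, -0.001]
contact_force: [-0.1, 0.2, -1.6]
grip_width: 0.0288
```

```bash
python3 -c "
from h import *
sc()"
```

```text
t 24.15 u 0.0073 up 0.0055 lat -0.0005 F u,z,lat -0.2 -1.6 -0.1 T [ 0.03 -0.08  0.09] w 0.0288 rot [-0.003  0.001  0.   ]
```

>>> arm_command(
  moves="0 0 0.001 0 0 0; 0 0 0.002 0 0 0; 0 0 0.003 0 0 0; 0 0 0.004 0 0 0; 0 0 0.004 0 0 0",
)

```text
t: 24.65
eef_pos: [0.4972, -0.0608, 0.0041]
tcp_rot: [0.774, 0.633, -0.001, -0.001]
contact_force: [0.5, -0.1, -2.0]
grip_width: 0.0289
```

```bash
python3 -c "
from h import *
sc()"
```

```text
t 24.65 u 0.0072 up 0.0014 lat -0.0005 F u,z,lat 0.0 -2.0 0.6 T [ 0.04 -0.11  0.  ] w 0.0289 rot [-0.003  0.001  0.   ]
```

Not touching yet. Sliding the foot toward the plate by 5 mm and lowering a little more.

>>> arm_command(
  moves="0.001 0 0.001 0 0 0; 0.002 0 0.002 0 0 0; 0.003 0 0.002 0 0 0; 0.004 0 0.003 0 0 0; 0.005 0 0.003 0 0 0",
)

```text
t: 25.15
eef_pos: [0.4989, -0.0561, 0.0013]
tcp_rot: [0.774, 0.633, -0.001, -0.0]
contact_force: [0.8, -0.6, -0.5]
grip_width: 0.029
```

```bash
python3 -c "
from h import *
sc()
for n,b in(('top',(295,165,405,245)),):
    im=eyes.get_image(n).astype(float);l,t,r,bb=b;f=min(750/(r-l),560/(bb-t));c=np.clip((im[t:bb,l:r]/255)**.6*255,0,255).astype(np.uint8);c=cv2.resize(c,None,fx=f,fy=f,interpolation=cv2.INTER_CUBIC);cv2.imwrite(f'pics/{n}24.png',c)
"
```

```text
t 25.15 u 0.0023 up -0.0014 lat 0.0002 F u,z,lat 0.4 -0.5 0.9 T [-0.22 -0.33 -0.04] w 0.029 rot [-0.001  0.001 -0.   ]
```

View pics/top24.png

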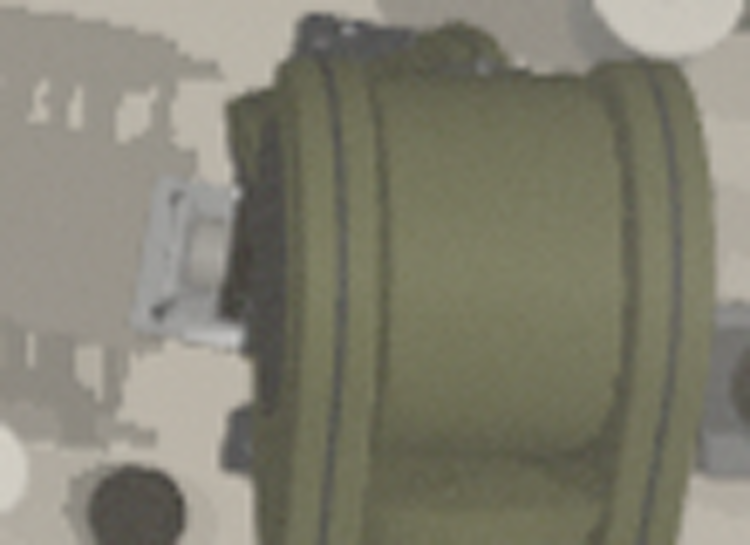

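>>> arm_command(
  moves="0 0 0.001 0 0 0; 0.001 0 0.001 0 0 0; 0.002 0 0.002 0 0 0; 0.002 0 0.002 0 0 0; 0.002 0 0.002 0 0 0",
)

```text
t: 25.7
eef_pos: [0.4994, -0.0559, 0.0005]
tcp_rot: [0.774, 0.633, -0.001, 0.001]
contact_force: [-1.7, -3.3, 14.5]
grip_width: 0.0289
```

```bash
python3 -c "
from h import *
sc()"
```

```text
t 25.7 u 0.002 up -0.0022 lat 0.0007 F u,z,lat 3.6 14.5 -1.0 T [-0.78  0.14 -0.13] w 0.0289 rot [-0.     0.003 -0.002]
```

Seated in the saddles. I relieve the load, nudge toward the plate, and set it lightly.

>>> arm_command(
  moves="0 0 -0.001 0 0 0; 0.001 0 -0.001 0 0 0; 0.002 0 -0.001 0 0 0; 0.003 0 -0.001 0 0 0; 0.003 0 -0.001 0 0 0",
)

```text
t: 26.2
eef_pos: [0.4993, -0.0539, 0.0013]
tcp_rot: [0.775, 0.632, -0.002, 0.001]
contact_force: [-0.7, -5.3, -1.1]
grip_width: 0.029
```

```bash
python3 -c "
from h import *
sc()"
```

```text
t 26.2 u 0.0001 up -0.0014 lat 0.0002 F u,z,lat 5.3 -1.1 0.4 T [-0.78  0.14 -0.01] w 0.029 rot [-0.001  0.005 -0.003]
```

The foot is at the plate (5 N). Easing off, lowering under 1 mm, and then opening partly.

>>> arm_command(
  moves="0 0 0.0005 0 0 0; 0 0 0.001 0 0 0; 0 0 0.001 0 0 0; 0 0 0.001 0 0 0; 0 0 0.001 0 0 0",
)

```text
t: 26.7
eef_pos: [0.4997, -0.0541, 0.0008]
tcp_rot: [0.775, 0.632, -0.002, 0.001]
contact_force: [-0.4, -3.3, 5.5]
grip_width: 0.0292
```

```bash
python3 -c "
from h import *
sc()"
```

```text
t 26.7 u 0.0002 up -0.0019 lat 0.0007 F u,z,lat 3.3 5.5 0.3 T [-0.56  0.07 -0.06] w 0.0292 rot [-0.     0.005 -0.003]
```

>>> arm_command(
  moves="0 0 0 0 0 0; 0 0 0 0 0 0; 0 0 0 0 0 0; 0 0 0 0 0 0; 0 0 0 0 0 0",
  gripper=0.0,
)

```text
t: 27.2
eef_pos: [0.4997, -0.0537, 0.0007]
tcp_rot: [0.775, 0.632, -0.002, 0.001]
contact_force: [0.2, -0.2, -0.0]
grip_width: 0.0441
```

```bash
python3 -c "
from h import *
sc()
for n,b in(('side',(290,170,390,270)),):
    im=eyes.get_image(n).astype(float);l,t,r,bb=b;f=min(750/(r-l),560/(bb-t));c=np.clip((im[t:bb,l:r]/255)**.6*255,0,255).astype(np.uint8);c=cv2.resize(c,None,fx=f,fy=f,interpolation=cv2.INTER_CUBIC);cv2.imwrite(f'pics/{n}25.png',c)
"
```

```text
t 27.2 u -0.0001 up -0.002 lat 0.0006 F u,z,lat 0.1 -0.0 0.3 T [-0.06 -0.13  0.03] w 0.0441 rot [-0.001  0.004 -0.003]
```

View pics/side25.png

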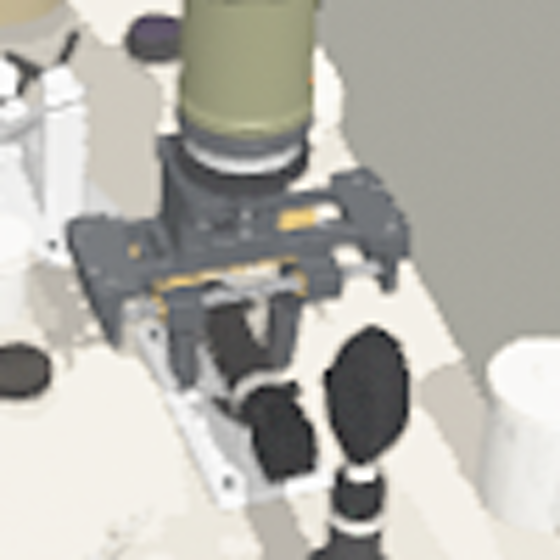

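Released. Retreating straight up.

>>> arm_command(
  moves="0 0 0 0 0 0; 0 0 0 0 0 0; 0 0 -0.01 0 0 0; 0 0 -0.025 0 0 0; 0 0 -0.05 0 0 0",
  gripper=-0.6,
)

```text
t: 27.75
eef_pos: [0.4989, -0.0536, 0.0509]
tcp_rot: [0.775, 0.632, -0.003, 0.001]
contact_force: [1.1, -1.1, -0.2]
grip_width: 0.0705
```

>>> arm_command(
  moves="0 0 -0.04 0 0 0; 0 0 -0.08 0 0 0; 0 0 -0.12 0 0 0; 0.03 0 -0.15 0 0 0; 0.06 0 -0.18 0 0 0",
)

```text
t: 28.25
eef_pos: [0.5113, 0.0056, 0.2331]
tcp_rot: [0.776, 0.631, -0.002, 0.001]
contact_force: [0.3, -0.2, -0.7]
grip_width: 0.0705
```

>>> arm_command(
  moves="0.04 0 -0.02 0 0 0; 0.08 0 -0.03 0 0 0; 0.12 0 -0.04 0 0 0; 0.16 0 -0.04 0 0 0; 0.2 0 -0.04 0 0 0",
)

```text
t: 28.75
eef_pos: [0.5519, 0.2029, 0.2733]
tcp_rot: [0.776, 0.631, -0.002, 0.001]
contact_force: [0.3, -0.2, 0.6]
grip_width: 0.0707
```

```bash
python3 -c "
from h import *
sc()
for n,b in(('side',(230,150,400,320)),('top',(210,150,480,260))):
    im=eyes.get_image(n).astype(float);l,t,r,bb=b;f=min(790/(r-l),590/(bb-t));c=np.clip((im[t:bb,l:r]/255)**.7*255,0,255).astype(np.uint8);c=cv2.resize(c,None,fx=f,fy=f,interpolation=cv2.INTER_CUBIC);cv2.imwrite(f'pics/{n}26.png',c)
"
```

```text
t 28.75 u -0.2621 up 0.2706 lat 0.001 F u,z,lat 0.1 0.6 0.3 T [-0.05 -0.08  0.03] w 0.0707 rot [-0.     0.005 -0.005]
```

View pics/side26.png

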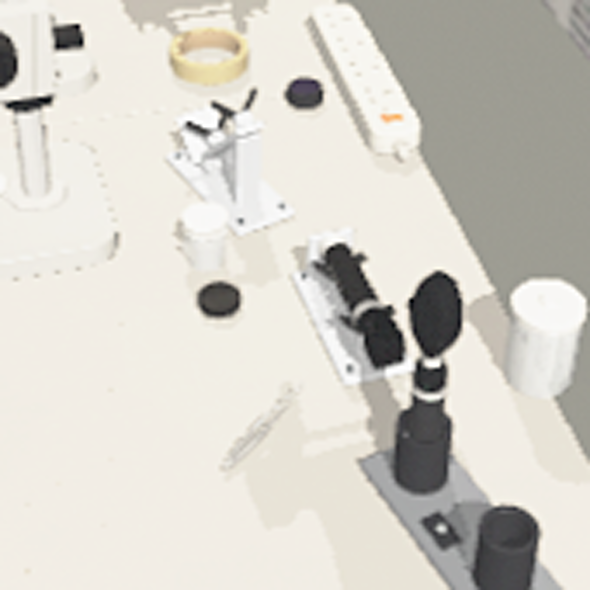

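View pics/top26.png

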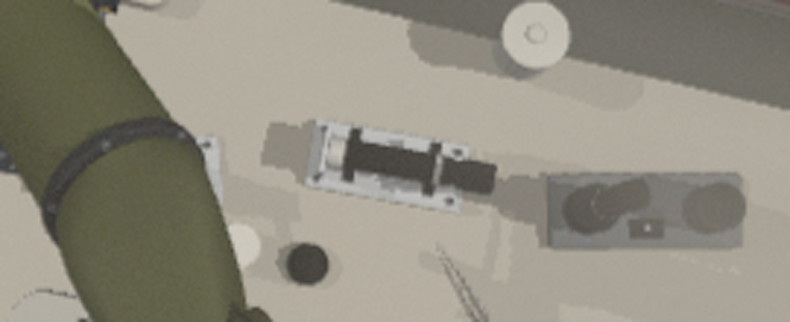

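```bash
python3 -c "
from h import *
c=1
F=CF+np.array([-.0025,0,0])
for n,b in(('side',(305,205,355,265)),('top',(310,185,390,225))):
    im=eyes.get_image(n).astype(float);l,t,r,bb=b;f=min(790/(r-l),590/(bb-t));c=np.clip((im[t:bb,l:r]/255)**.5*255,0,255).astype(np.uint8);c=cv2.resize(c,None,fx=f,fy=f,interpolation=cv2.INTER_CUBIC)
    off=np.array([1.5,0]) if n=='side' else 0
    for X,col in((F,(0,0,255)),(F+cu*.11,(0,0,255)),(F+cu*.146,(0,255,0)),(F+cu*.146+Z*.043,(255,0,0))):
        u=(proj(n,X)+off-[l,t]+.5)*f;cv2.circle(c,tuple(int(v) for v in u),5,col,2)
    cv2.imwrite(f'pics/{n}27.png',c)
"
```

```text
(no output)
```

View pics/side27.png

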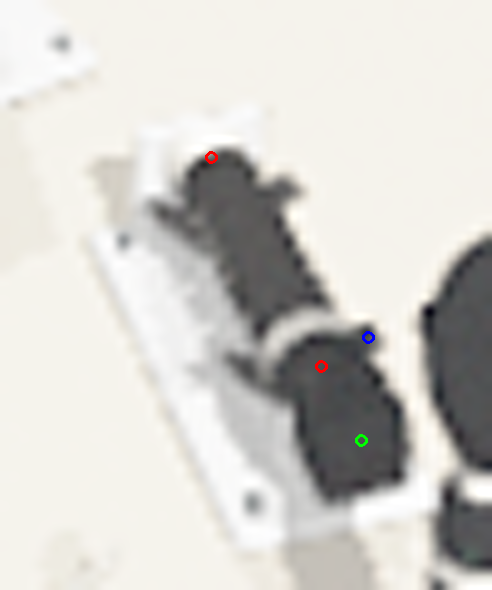

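View pics/top27.png

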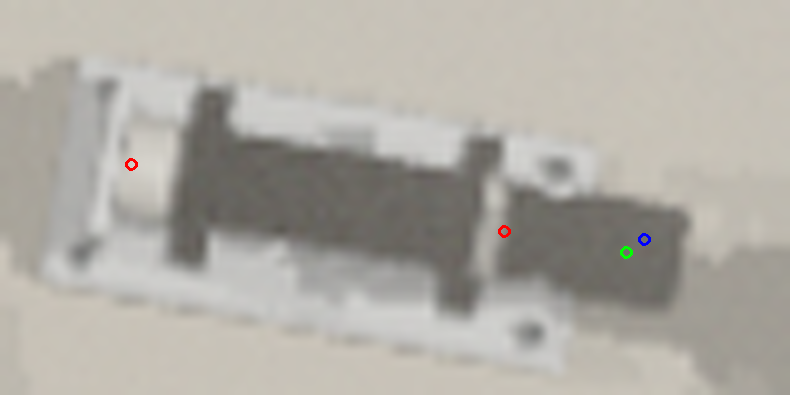

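The otoscope lies in the cradle. Its foot is at the plate, both saddles are filled, and no cone shows to either side from above. The cone covers the neck in the side view, as an upward cone should. Handing in.

```bash
python3 -c "
from h import *
o=sensors.get_obs();print(o['t'],o['contact_force'].round(1),np.abs(o['qd']).max().round(3))
print(arm.job_done())"
```

```text
28.95 [ 0.1 -0.4 -0.9] 0.037
the job is handed in; nothing more can be done
None
```

I lifted the otoscope out of its well by the head and set it on the sloping rest with its foot against the end plate and the cone up, then let go. I took it again by the handle and laid it in the flat cradle with the foot at the plate (about 5 N contact), then released it and backed away. The job was handed in at about 29 s; no verdict is reported.

**Last checks:**
- The top view shows the handle lying in both cradle saddles with its foot at the plate. The cone shows on neither side, so it stands vertical.
- The side view fits the cone pointing up, but the tip is not separately visible there. It was clearly up on the rest, and the grip stayed firm after that.
- The ophthalmoscope is still in its well, and the bystanders I could see looked unmoved.
- The arm was touching nothing, with the force reading near zero.

**What disagreed or failed:**
- **Failed first grasp:** the visible fingertips end about 20–30 mm short of the reported TCP. My first try at the handle on the rest therefore closed on top of it, pressing with about 20 N. The otoscope stayed seated, and going about 30 mm deeper gave a good grip.
- **Hard contacts:** sliding the foot to the rest's end plate briefly peaked at about 29 N. Seating it in the cradle briefly reached about 15 N, before I eased off and released it.
- **Camera bias:** against the arm, the side camera was off by about 1.5 px and the top camera by about 3 mm. I corrected for both when placing.

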